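# Take the twine spool off its stand and put it away in the tray

### The arm

A 6-joint arm with a two-finger parallel gripper is mounted at the origin on the work surface. World frame = base frame: x ahead of the robot, y to its left, z up, the work surface at z = 0. Lengths are in m, angles in rad, forces in N, time in s.
With the tool pointing down it reaches from about 0.25 to 0.8 m from the base axis. Payload 8.5 kg.
Tool frame: the origin (TCP) lies at the very end of the fingers, on their centre line; the grasp point (between the pads) lies arm.grip_depth behind it (arm.grip_depth is the distance from the TCP to the grasp point, in m); x points along the fingers, y is the direction in which the jaws open and shut, and the axes are right-handed (so a half turn about x gives the same grasp; the last joint's range is limited). The gripper opens to 85 mm and grips with 20 to 120 N. Pads are 22 mm wide; open, the fingers measure 114 mm over their backs; the gripper's body (76 mm by 85 mm) begins 54 mm behind the grasp point. The pads swing forward as they close: fully open they stand 13 mm farther back than shut.
Start: joints at [0, 0.238, -0.013, 1.319, 0, 1.571], TCP at [0.525, -0, 0.211] pointing down, gripper open.
Joint ranges: [-2.66, 2.66], [-1.03, 1.9], [-1.14, 1.46], [-1.82, 2.27], [-1.45, 1.34], [-3.14, 3.14]. Speed limits (rad/s): [2.22, 2.22, 2.79, 3.14, 3.14, 3.14].

### API

Orientations are given as a rotation vector (axis times angle).
In Python, from station import monitor, eyes, order, arm gives the robot as it stands.
- The arm moves only by the tool step_arm, never from a script. Its argument "rows" is a list of rows, each a list of 5 numbers: the opening, from -1 (shut) to 1 (fully open), so that 0 is half open, then the shift along the world's x, y, z scaled (see below), then the turn about the world's z scaled (see below). In form: [[claw, tx, ty, tz, turn], ...]. A call has 1 to 5 rows; each row shifts and turns the commanded pose from where the row before left it; what a row does not reach is not made up. The controller multiplies each number of a shift by 100 mm and each number of a turn by 90 degrees. A row lasts 1/10 s, in which the tool goes at most 50 mm and 8.59 degrees, less where a joint would pass 70% of its speed; a pose out of reach is approached as far as the arm can. A call with a number of a shift or a turn outside -1 to 1 is refused whole. A call with a gripper value outside its range is refused whole. The fingers move at their own pace and stop on an object; "force" is the grip in N (left out, the last holds). Time passes only in rows, so rows that do not move let the fingers close. It gives the time, the measured TCP pose, the force and the opening at its end, in the units of the state.
- monitor.state(): the state, without advancing time (a new reading comes with each control period).
- eyes.capture(name): name is "scene" or "side" or "wrist"; returns a dict with "img" (400x640x3 uint8, red, green, blue), "vertical_fov" (degrees; the focal length in pixels is half the picture's height over the tangent of half this angle, whatever the lens; pixels are square), "cx", "cy" (the principal point, pixels), "k1" (the pictures are not rectified: a ray, as slopes to the right and down, at radius r is drawn at 1 + k1 r^2 times it, then the intrinsics apply), "extrinsics" (4x4, takes a point from camera to world coordinates). Camera axes: x right, y down, z forward; pixel columns grow to the right and rows downward; lengths in m; the calibration is good to about 2 mm. A picture is of the moment at which its call begins. There is no depth.
- order.job_done(): hands the job in, once; it reports no verdict.
The state is a dict: "t": time; "joints": joint angles; "dq": joint speeds; "joint_efforts": joint torques, N m; "tool_pos": TCP position; "tool_rot": TCP orientation; "wrist_force": force on the tool from outside, world axes, zero at the start; "torque": the same for the moment, N m; "finger_gap": opening from 0.0 (shut) to 1.0 (fully open).
Only numpy, scipy, OpenCV 4.12 (cv2) and the standard library are available. Lean on these libraries where they do the work, as an engineer would, in place of code of your own. Each camera call takes 0.05 s, during which the arm holds its last target.

### The job

The tying is finished, so put the twine away: swing the guide arm of the twine stand aside, draw the spool of cotton twine straight up off the spindle, and stand it upright on the round cork mat in the red tray, setting it down rather than dropping it. Then swing the guide arm back so that its eye is over the bare spindle again, and let go. Leave the tray, the pressure cooker, the bowl, the tumbler, the spoon and the things in the tray where they are.

Things in the scene. Friction and masses are not known exactly. Their poses are not given: they have to be found in the camera images.
- stand: Twine stand, fixed to the table: green base 190 x 120 x 12 mm with an upright steel spindle (14 mm thick) and a post (16 mm) that carries the guide arm. Origin on the table under the spindle's axis; x points from the post to the spindle (base from x = -120 to +70 mm), z up. The post is at x = -85 mm, 133 mm high with its pivot screw.
- spindle_top (a point): Top end of the spindle, on its axis, 98 mm above the table. The spindle rises 82 mm above the seat (16 mm above the table) on which the spool stands, and 12 mm above the spool's top. The spool must be raised more than 82 mm to come off it.
- pivot (a point): Point on the vertical pivot axis of the guide arm, at the top of the post, 118 mm above the table.
- guide_arm (a joint): Angle (rad) of the flat brass guide arm about the pivot: 0 = along the stand's +x, eye over the spindle; positive = towards the stand's +y. Swings to 2.1 either way and stays where left (about 1 N at the knob moves it). 18 mm wide, 4 mm thick, underside 118 mm above the table, reaches 136 mm from the pivot. It bars the spool's way up; swung 1.4 or more it leaves room for spool and gripper.
- eye (a point): Centre of the guide eye (ring 34 mm outside, 16 mm hole) in the arm, 85 mm from the pivot.
- knob (a point): Middle of the upright black round knob (16 mm thick, 26 mm tall, from 122 to 148 mm above the table) on the arm, 125 mm from the pivot, by which the arm is pushed or pinched.
- spool_centre (a point): Centre of the spool of cream cotton twine on a brown card tube: 56 mm outside diameter, 70 mm tall, bore 27 mm, 0.08 to 0.15 kg, hard wound. Axis = its z. On the spindle it stands with its underside 16 mm above the table, up to 3 mm off the spindle's axis. Grip it round the outside.
- tray: Loose red plastic tray, 220 x 300 mm (its x and y), 24 mm high, floor and walls 3 mm. Origin under its centre. Its -x half has three equal compartments, 92 (x) by 96 mm (y), centred at x = -61 and y = -99, 0, +99 mm: they hold the cork mat, the jar and the tape roll, in any order. Its +x half holds the scissors and the clip box.
- cork_top (a point): Centre of the top of the loose round cork mat (80 mm across, 4 mm thick) in one of the three equal compartments; nothing else is in there. Its top is 7 mm above the table. The spool goes here, upright.
- cooker: Tall aluminium pressure cooker, loose, 194 mm across, 194 mm high to the lid, 232 mm to the weight valve amid the lid. Origin under its centre. Long black handle along its +x, to 245 mm from the axis, 140 to 181 mm high; small handle along -x, to 123 mm. It stands close beside the stand, on either side: on that side there is no room to swing the arm out.
- bowl: Loose round glass bowl, 156 mm across, 68 mm high, beside the stand on the side away from the cooker. Origin under its centre.
- tumbler: Loose steel tumbler, 70 mm across, 98 mm high, beyond the spindle. Origin under its centre.
- spoon: Loose steel serving spoon, 260 mm long, lying along its x beyond the tray. Origin under its middle.
- jar: Loose amber jar with a steel lid in a compartment of the tray, 62 mm across, 76 mm high. Origin under its centre.
- tape: Loose roll of tape lying flat in a compartment of the tray, 68 mm across, 24 mm high. Origin under its centre.
- clipbox: Loose blue box with a white lid in the tray, 87 x 68 mm, 37 mm high. Origin under its centre.
- scissors: Loose scissors with black bows lying in the tray's largest compartment, about 160 mm long along their y, 8 mm high. Origin under the screw.
Not all that is in view belongs to the job. There is more than one size of the stand; the job needs the smaller. What is shaped like the part that bears spool_centre but green is not meant.

How it is judged:
On the way, in this order (a step that is already met when the one before it is completed fails the run):
1. the spool is drawn straight up off the top of the spindle (horizontal distance between spool_centre and spindle_top below 0.035 m and height (world z) of spool_centre above 0.136 m), for 0.05 s.
2. the spool stands upright on the cork mat, let go (horizontal distance between spool_centre and cork_top below 0.02 m and angle between spool_centre's own z axis and vertical below 0.12 rad and z of spool_centre in the frame of tray between 0.034 and 0.05 m and contact force between the fingers and spool below 0.05 N and linear speed of spool below 0.03 m/s), for 0.2 s.
At the end, for the whole second after the job is handed in: The spool stands upright (within 7 degrees), still and let go, within 20 mm of the cork mat's centre; the arm's eye is within 15 mm of over the spindle, let go; tray and cooker have not been moved by more than 20 mm, other bystanders 25 mm, nor tipped (all of step 2 and horizontal distance between eye and spindle_top below 0.015 m and contact force between the fingers and stand below 0.05 N); the robot touches nothing.
It fails at once if the spool is dropped: let go so that it falls freely by 2 cm or more (contact force between spool and anything else below 0.02 N and linear speed of spool above 0.6 m/s).
It fails at once if the tray is shifted by more than 20 mm (distance of tray from where it was at the start of the episode above 0.02 m).
It fails at once if the pressure cooker is moved by more than 20 mm (distance of cooker from where it was at the start of the episode above 0.02 m).
It fails at once if the bowl, tumbler, spoon, jar, tape roll, clip box or scissors is moved by more than 25 mm (distance of any of bowl, tumbler, spoon, jar, tape, clipbox, scissors from where it was at the start of the episode above 0.025 m).
It fails at once if the cooker, jar, tumbler or bowl is tipped by more than 14 degrees (angle between any of cooker, jar, tumbler, bowl's own z axis and vertical above 0.25 rad).
It also fails if it takes over 70 s, if anything falls off the work surface, if the arm or the gripper's body presses on something with over 40 N, if the wrist force passes 120 N, or if a joint passes its speed limit or range.

## Working session

There is one attempt and no reset: what is moved stays moved. The work goes in short steps, Python scripts to look and compute and a tool call to move; the robot and the scene stay as the last step left them, time stands still between calls to the robot, and variables do not carry over. Pictures are saved under pics/ and viewed, and the job is handed in when it is done.

Besides the shell and the picture viewer there is one more tool, called after "Call:" in YAML: its name, and indented under it one key for each argument. step_arm: Moves the arm, as the interface text tells. Its arguments: {"type":"object","properties":{"rows":{"type":"array","items":{"type":"array","items":{"type":"number","minimum":-1,"maximum":1}}},"force":{"type":"number"}},"required":["rows"]}

```bash
ls; mkdir -p pics
cat > h.py <<'E'
import numpy as np, cv2, pickle
from station import monitor, eyes, order, arm
def cap(name,tag):
    c=eyes.capture(name); pickle.dump(c,open(f'pics/{tag}.pkl','wb'))
    cv2.imwrite(f'pics/{tag}.png',cv2.cvtColor(c['img'],cv2.COLOR_RGB2BGR)); return c
def load(tag): return pickle.load(open(f'pics/{tag}.pkl','rb'))
def K(c):
    f=200/np.tan(np.radians(c['vertical_fov'])/2)
    return np.array([[f,0,c['cx']],[0,f,c['cy']],[0,0,1.]]),np.array([c['k1'],0,0,0,0.])
def ray(c,u,v):
    k,d=K(c); p=cv2.undistortPoints(np.array([[[u,v]]],float),k,d)[0,0]
    E=np.array(c['extrinsics']); return E[:3,3],E[:3,:3]@np.array([p[0],p[1],1])
def atz(c,u,v,z):
    o,r=ray(c,u,v); return o+r*(z-o[2])/r[2]
def proj(c,P):
    k,d=K(c); E=np.linalg.inv(np.array(c['extrinsics']))
    P=np.atleast_2d(np.array(P,float))
    return cv2.projectPoints(P,cv2.Rodrigues(E[:3,:3])[0],E[:3,3],k,d)[0][:,0]
def tri(obs):
    A=np.zeros((3,3));b=np.zeros(3)
    for c,u,v in obs:
        o,r=ray(c,u,v); r/=np.linalg.norm(r); M=np.eye(3)-np.outer(r,r); A+=M;b+=M@o
    return np.linalg.solve(A,b)
def crop(tag,x0,y0,x1,y1,s,out):
    im=cv2.imread(f'pics/{tag}.png')[y0:y1,x0:x1]
    cv2.imwrite(f'pics/{out}.png',cv2.resize(im,None,fx=s,fy=s,interpolation=cv2.INTER_CUBIC))
E
python3 - <<'E'
from h import *
for n in ('scene','side','wrist'):
    c=cap(n,n+'0'); print(n,c['vertical_fov'],c['k1'],np.round(c['extrinsics'],3).tolist())
print(monitor.state(), arm.grip_depth)
E
```

```text
pics
scene 51.08412582291889 -0.05439418602591249 [[-0.079, 0.809, -0.583, 1.369], [0.997, 0.054, -0.06, 0.056], [-0.018, -0.586, -0.81, 1.222], [0.0, 0.0, 0.0, 1.0]]
side 44.2516416632973 -0.08848330566612783 [[0.994, -0.061, 0.089, 0.418], [-0.107, -0.648, 0.754, -1.087], [0.012, -0.759, -0.651, 1.018], [0.0, 0.0, 0.0, 1.0]]
wrist 61.44627597021703 -0.06330192870599988 [[1.0, 0.002, -0.002, 0.525], [0.001, -0.953, -0.302, 0.077], [-0.002, 0.302, -0.953, 0.374], [0.0, 0.0, 0.0, 1.0]]
{'t': 0.15, 'joints': array([-3.86777549e-06,  2.38643760e-01, -1.40281203e-02,  1.31922623e+00,
        3.10156894e-05,  1.57077297e+00]), 'dq': array([-0.00037768, -0.00281184,  0.00281294,  0.00065955,  0.0007916 ,
       -0.00063631]), 'joint_efforts': array([-5.83120764e-04, -5.39078343e+01,  3.46597445e+01,  1.44879267e-02,
       -3.84108148e-05, -6.07092011e-05]), 'tool_pos': array([5.24662885e-01, 8.11595376e-06, 2.10537571e-01]), 'tool_rot': array([ 1.20868696,  1.21004295, -1.20998187]), 'wrist_force': array([-0.66148689,  0.03894449,  0.99249621]), 'torque': array([-0.01895255, -0.0140916 , -0.03102246]), 'finger_gap': 1.0027663014523562} 0.0187
```

View pics/scene0.png

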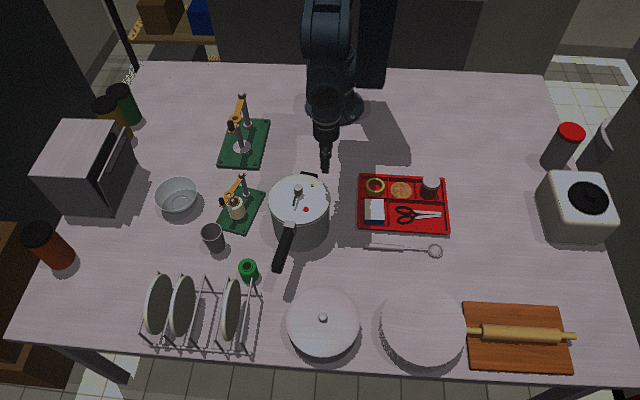

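View pics/side0.png

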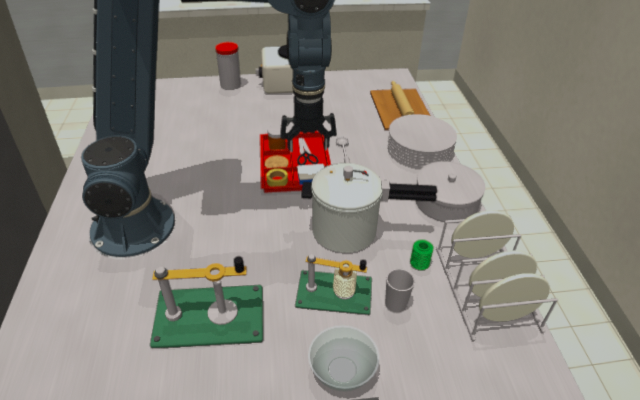

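View pics/wrist0.png

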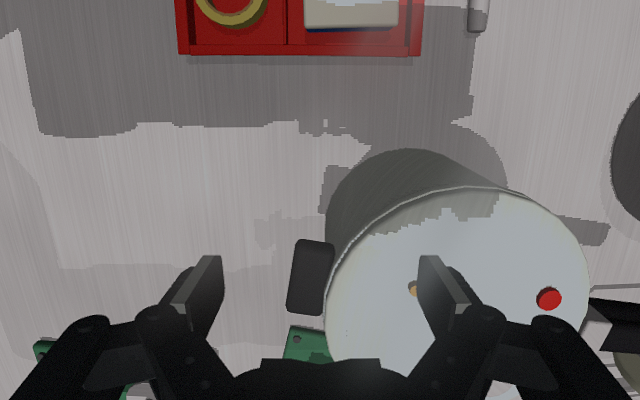

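Scene view: the small stand with the spool is at about (240,208). The cooker is to its right (+y), the bowl to its left, and the tray is at (403,203) with the cork in the middle compartment. Next I'll zoom in.

Run:
```python
from h import *
crop('scene0',195,160,295,260,6,'a'); crop('side0',285,240,425,330,5,'b'); crop('scene0',350,165,460,265,6,'c'); crop('side0',250,120,350,200,7,'d')
```

```text
(no output)
```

View pics/a.png

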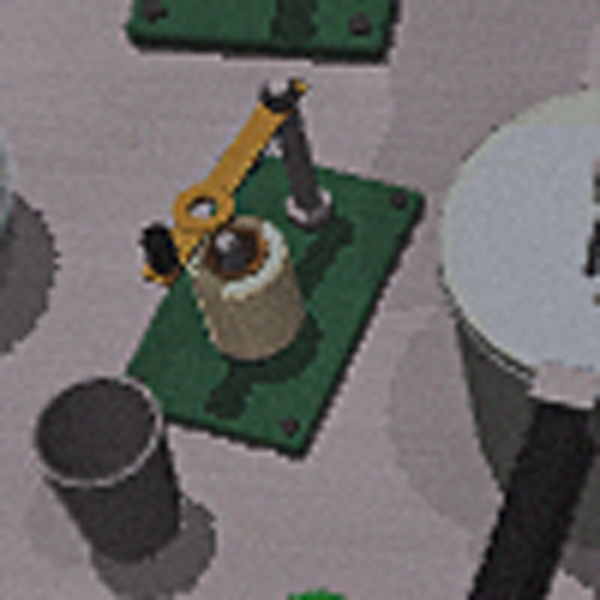

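View pics/b.png

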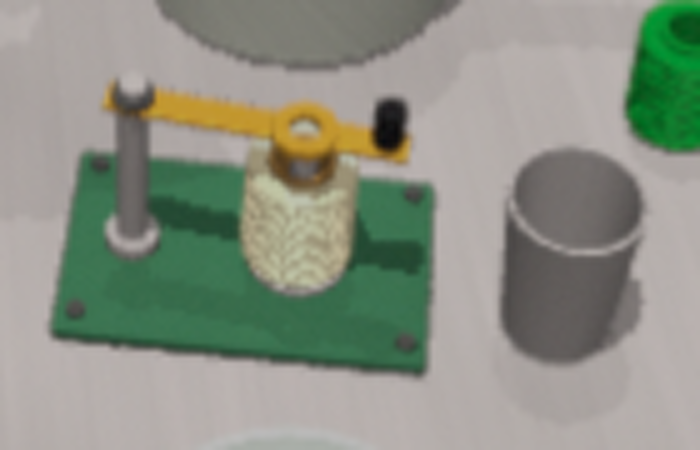

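View pics/c.png

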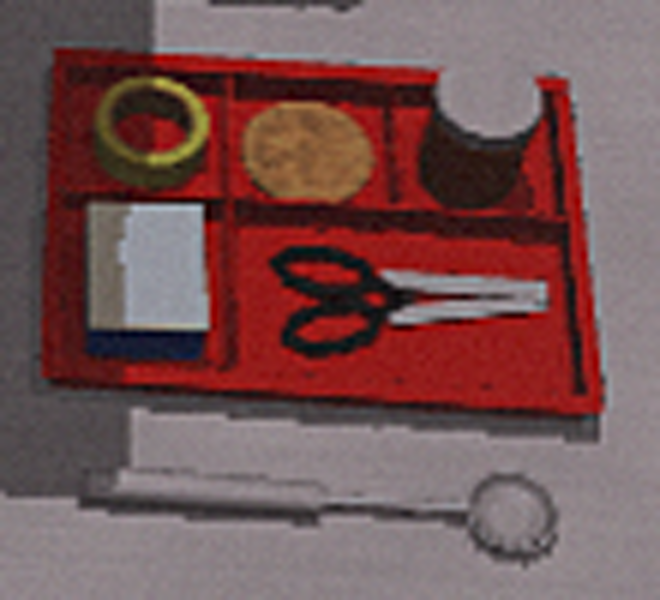

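View pics/d.png

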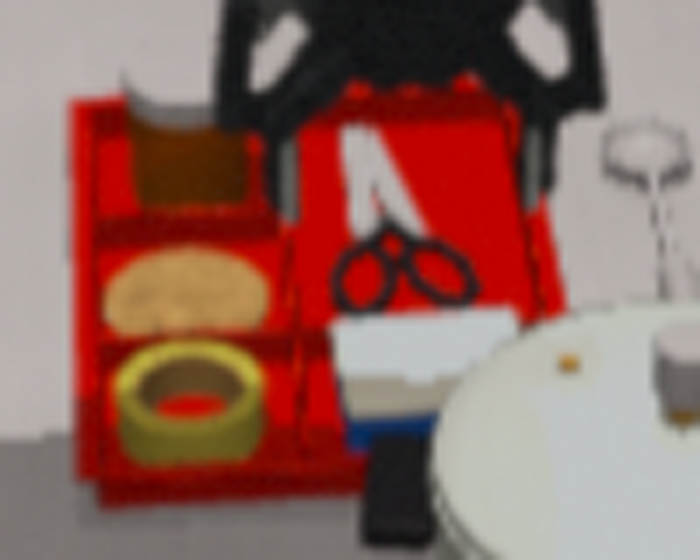

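Run:
```python
from h import *
from scipy.optimize import least_squares
S=load('scene0');D=load('side0')
def pa(x,y):return (x+.5)/6-.5+195,(y+.5)/6-.5+160
def pb(x,y):return (x+.5)/5-.5+285,(y+.5)/5-.5+240
def pc(x,y):return (x+.5)/6-.5+350,(y+.5)/6-.5+165
def pd(x,y):return (x+.5)/7-.5+250,(y+.5)/7-.5+120
r=np.round
print('corners S',[r(atz(S,*pa(*p),.012),4)[:2] for p in [(422,192),(300,452),(128,372)]])
print('corners D',[r(atz(D,*pb(*p),.012),4)[:2] for p in [(85,153),(433,185),(424,366),(53,333)]])
print('eye S',r(atz(S,*pa(204,209),.122),4),'D',r(atz(D,*pb(306,130),.122),4),tri([(S,*pa(204,209)),(D,*pb(306,130))]))
print('knobtop S',r(atz(S,*pa(156,233),.148),4),'D',r(atz(D,*pb(390,105),.148),4))
print('spooltop S',r(atz(S,*pa(240,257),.086),4))
print('pivot S',r(atz(S,*pa(282,92),.133),4),'D',r(atz(D,*pb(134,85),.133),4))
print('cork S',r(atz(S,*pc(309,151),.007),4),'D',r(atz(D,*pd(187,291),.007),4))
print('tray corners S z.024',[r(atz(S,*pc(*p),.024),4)[:2] for p in [(55,48),(568,78),(603,402),(42,380)]])
print('tumbler top S',r(atz(S,*pa(98,432),.098),4))
print('cooker lid rim S',[r(atz(S,u,v,.19),4)[:2] for u,v in [(268,205),(330,205),(299,175)]], r(atz(D,348,172,.232),4))
print('bowl',r(atz(S,176,194,.068),4))
# stand fit
m={'S':[((422,192),(-.12,.06)),((300,452),(.07,.06)),((128,372),(.07,-.06))],'D':[((85,153),(-.12,.06)),((433,185),(.07,.06)),((424,366),(.07,-.06)),((53,333),(-.12,-.06))]}
def f(q):
    x,y,t=q;o=[]
    for k,L in m.items():
        for p,(a,b) in L:
            P=[x+a*np.cos(t)-b*np.sin(t),y+a*np.sin(t)+b*np.cos(t),.012]
            o+=list(proj(S if k=='S' else D,P)[0]-(pa(*p) if k=='S' else pb(*p)))
    return o
s=least_squares(f,[.5,-.3,0]);print(s.x,r(s.fun,1))
q=s.x;R=np.array([np.cos(q[2]),np.sin(q[2])])
print('spindle',q[:2],'pivot',q[:2]-.085*R,'knob',q[:2]+.04*R)
```

```text
corners S [array([ 0.485 , -0.2248]), array([ 0.6701, -0.2659]), array([ 0.6243, -0.375 ])]
corners D [array([ 0.4853, -0.2245]), array([ 0.6665, -0.2648]), array([ 0.6401, -0.3785]), array([ 0.4593, -0.3402])]
eye S [ 0.5847 -0.3172  0.122 ] D [ 0.5849 -0.3148  0.122 ] [ 0.58507435 -0.31646227  0.1233488 ]
knobtop S [ 0.6206 -0.3308  0.148 ] D [ 0.622  -0.3257  0.148 ]
spooltop S [ 0.5905 -0.3025  0.086 ]
pivot S [ 0.5093 -0.286   0.133 ] D [ 0.5045 -0.2877  0.133 ]
cork S [0.4405 0.2663 0.007 ] D [0.4411 0.2747 0.007 ]
tray corners S z.024 [array([0.3843, 0.1109]), array([0.3872, 0.4231]), array([0.6178, 0.4201]), array([0.6241, 0.1086])]
tumbler top S [ 0.7153 -0.352   0.098 ]
cooker lid rim S [array([ 0.6644, -0.1664]), array([0.652 , 0.0199]), array([ 0.5429, -0.0852])] [ 0.6193 -0.0927  0.232 ]
bowl [ 0.5566 -0.5201  0.068 ]
[ 0.58583867 -0.3067774  -0.22740913] [ 1.1 -0.5  0.7 -0.6 -2.7  3.9 -1.2 -0.8  0.3 -0.2  0.4  0.8 -1.6 -0.5]
spindle [ 0.58583867 -0.3067774 ] pivot [ 0.50302709 -0.2876138 ] knob [ 0.62480882 -0.31579556]
```

Most measurements agree. The base corners put the spindle at about (0.586,-0.306) with heading about -0.23, and the arm is at about -0.1 rad. The cork is at about (0.44,0.27), but its y differs by 8 mm between the two views. The cooker is on +y, so I'll swing the arm to -y. First I'll raise the arm, cross above the cooker and look from above.

Call:
step_arm:
  rows:
    - [1,0,0,0.4,0]
    - [1,0,0,0.4,0]
    - [1,0,0,0.3,0]
    - [1,0,-0.4,0,0.09]
    - [1,0,-0.4,0,0.09]
  force: 20

```text
t: 0.65
tool_pos: [0.5255, -0.0801, 0.3219]
tool_rot: [0.993, 1.331, -0.991]
wrist_force: [1.4, -0.1, -0.2]
finger_gap: 0.995
```

Call:
step_arm:
  rows:
    - [1,0.1,-0.4,0,0.09]
    - [1,0.1,-0.4,0,0.09]
    - [1,0.1,-0.4,0,0.09]
    - [1,0.1,-0.4,0,0.09]
    - [1,0.1,-0.4,0,0.09]

```text
t: 1.15
tool_pos: [0.575, -0.2817, 0.3207]
tool_rot: [0.451, 1.524, -0.451]
wrist_force: [0.3, 0.9, 0.2]
finger_gap: 0.997
```

Call:
step_arm:
  rows:
    - [0.3,0.1,-0.3,0,0.09]
    - [0.3,0,0,0,0.09]
    - [0.3,0,0,0,0]
    - [0.3,0,0,0,0]

```text
t: 1.55
tool_pos: [0.5848, -0.3097, 0.3207]
tool_rot: [0.238, 1.558, -0.237]
wrist_force: [-1.0, -0.0, 0.3]
finger_gap: 0.648
```

Run:
```python
from h import *
c=cap('wrist','w1'); s=monitor.state(); print(s['tool_pos'],s['finger_gap'],s['joints'])
print(cv2.Rodrigues(s['tool_rot'])[0])
print(np.round(proj(c,[[.503,-.2876,.133],[.621,-.328,.148],[.585,-.316,.122],[.586,-.306,.098]])))
```

```text
[ 0.58487464 -0.30940652  0.32106746] 0.6497388350777111 [-4.86603239e-01  5.01281439e-01  6.66679779e-01  1.73634666e+00
  3.07783482e-05 -1.84810881e-01]
[[-1.19959269e-04  2.97232042e-01  9.54805268e-01]
 [ 9.82824329e-05  9.54805273e-01 -2.97232031e-01]
 [-9.99999988e-01  5.81848474e-05 -1.43750431e-04]]
[[317.  81.]
 [314. 204.]
 [315. 164.]
 [323. 158.]]
```

View pics/w1.png

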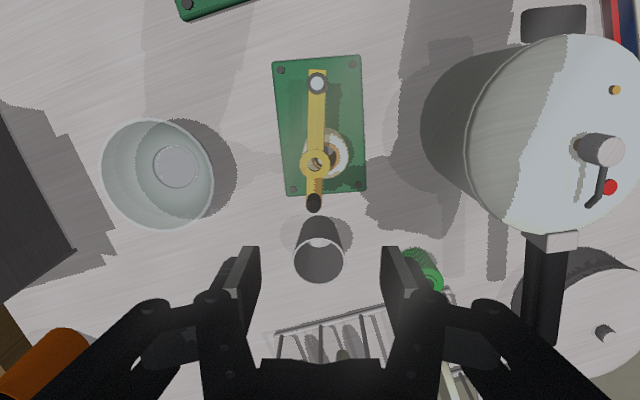

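The wrist view agrees with the estimates: knob top at (314,202), eye (316,164), pivot screw (317,83), all within about 2 px. The jaws are tangential, so I'll go down onto the knob.

Call:
step_arm:
  rows:
    - [0.0,0.36,-0.18,0,0]
    - [0.0,0,0,-0.4,0]
    - [0.0,0,0,-0.4,0]
    - [0.0,0,0,-0.4,0]
    - [0.0,0,0,-0.4,0]

```text
t: 2.1
tool_pos: [0.621, -0.327, 0.1599]
tool_rot: [0.236, 1.557, -0.236]
wrist_force: [0.3, -0.7, 0.4]
finger_gap: 0.498
```

Call:
step_arm:
  rows:
    - [0.0,0,0,-0.2,0]
    - [0.0,0,0,-0.1,0]
    - [0.0,0,0,0,0]

```text
t: 2.4
tool_pos: [0.6206, -0.3271, 0.1305]
tool_rot: [0.235, 1.559, -0.235]
wrist_force: [0.3, 0.8, -0.4]
finger_gap: 0.504
```

Run:
```python
from h import *
c=cap('wrist','w2'); cap('side','s2'); s=monitor.state(); print(s['tool_pos'],s['finger_gap'],s['wrist_force'])
crop('s2',285,180,445,330,4,'s2c')
```

```text
[ 0.62165354 -0.32796349  0.13264039] 0.49975460781234965 [0.23355062 0.21972458 0.89700693]
```

View pics/w2.png

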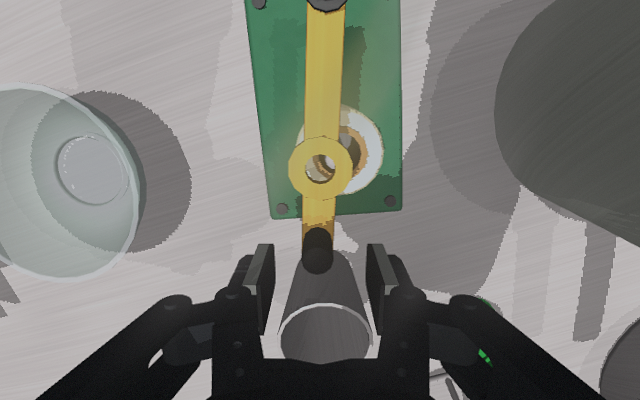

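View pics/s2c.png

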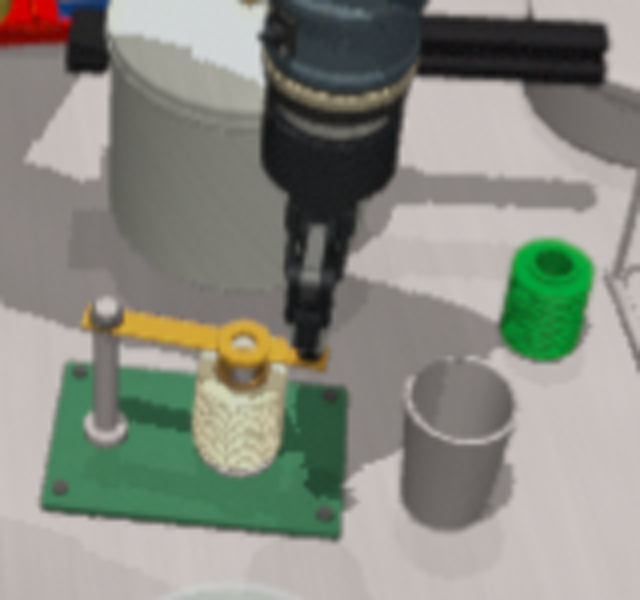

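The knob sits midway between the jaws (knob at u≈317, jaw centre u≈320). Closing.

Call:
step_arm:
  rows:
    - [-1,0,0,0,0]
    - [-1,0,0,0,0]
    - [-1,0,0,0,0]
    - [-1,0,0,0,0]
    - [-1,0,0,0,0]
  force: 20

```text
t: 3.0
tool_pos: [0.621, -0.3281, 0.1311]
tool_rot: [0.234, 1.558, -0.234]
wrist_force: [-0.7, 0.0, -0.1]
finger_gap: -0.002
```

Run:
```python
from h import *
s=monitor.state(); print(s['tool_pos'],s['finger_gap'],s['wrist_force'])
P=np.array([.503,-.2876]);k=s['tool_pos'][:2]-P; r=np.hypot(*k);a=np.arctan2(k[1],k[0]);print(r,a)
prev=s['tool_pos'][:2]
for i in range(1,17):
    b=a-.09*i; p=P+.125*np.array([np.cos(b),np.sin(b)]); print(i,np.round((p-prev)*10,2),np.round(p,3)); prev=p
```

```text
[ 0.62097521 -0.3280508   0.13110424] -0.0018632458031021177 [-0.69908121  0.01742162 -0.13962004]
0.12471734946596305 -0.330313700138752
1 [-0.04 -0.11] [ 0.617 -0.339]
2 [-0.05 -0.1 ] [ 0.612 -0.349]
3 [-0.06 -0.1 ] [ 0.606 -0.358]
4 [-0.07 -0.09] [ 0.599 -0.367]
5 [-0.08 -0.08] [ 0.592 -0.376]
6 [-0.08 -0.08] [ 0.584 -0.383]
7 [-0.09 -0.07] [ 0.575 -0.39 ]
8 [-0.09 -0.06] [ 0.565 -0.396]
9 [-0.1  -0.05] [ 0.555 -0.401]
10 [-0.1  -0.04] [ 0.545 -0.405]
11 [-0.11 -0.03] [ 0.534 -0.409]
12 [-0.11 -0.02] [ 0.523 -0.411]
13 [-0.11 -0.01] [ 0.512 -0.412]
14 [-0.11 -0.  ] [ 0.501 -0.413]
15 [-0.11  0.01] [ 0.489 -0.412]
16 [-0.11  0.02] [ 0.478 -0.41 ]
```

The gap reads 0, so the fingers shut on nothing. I'll look.

Run:
```python
from h import *
cap('wrist','w3'); cap('side','s3');cap('scene','c3')
crop('s3',320,220,420,300,7,'s3c');crop('c3',195,130,295,230,6,'c3c')
crop('w3',220,160,420,310,4,'w3c')
```

```text
(no output)
```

View pics/w3c.png

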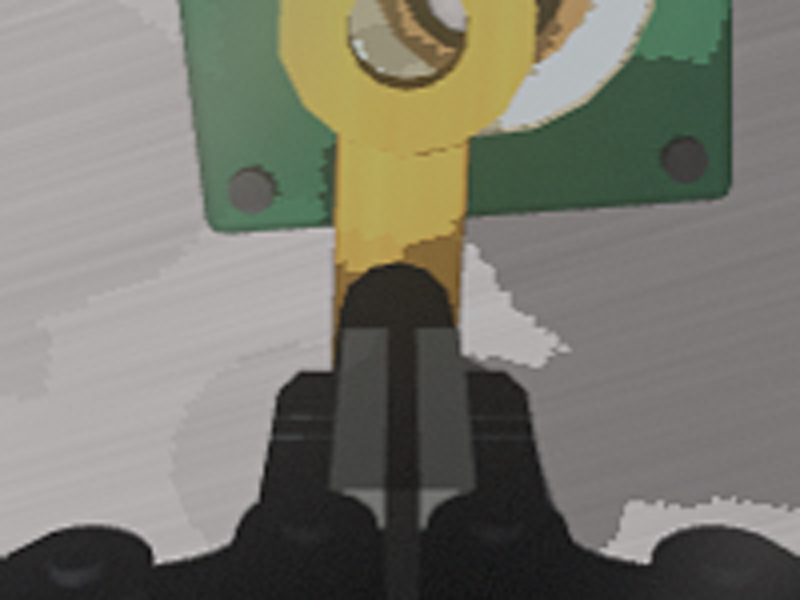

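View pics/s3c.png

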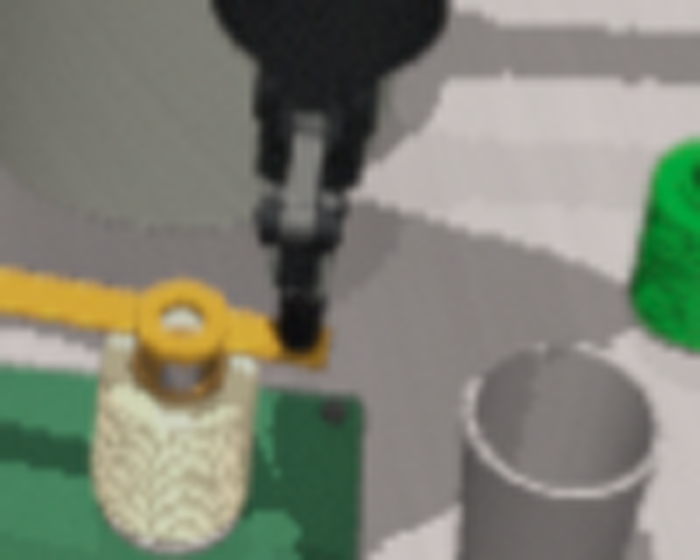

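View pics/c3c.png

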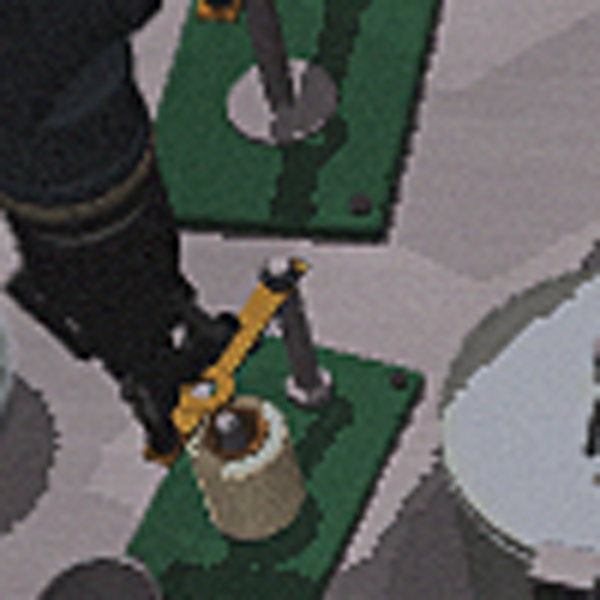

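Run:
```python
from h import *
c=load('w2');d=load('w3')
crop('w2',260,190,380,290,6,'w2c')
print(proj(c,[[.621,-.328,.148],[.621,-.328,.122],[.621,-.328,.131]]),proj(d,[[.621,-.328,.148],[.621,-.328,.131]]))
print(monitor.state()['finger_gap'])
```

```text
[[318.50651558 256.91661778]
 [318.71617283 234.67740947]
 [318.65005106 241.68488848]] [[320.13792269 255.06158516]
 [320.14431267 239.98592514]]
-0.001410768637025298
```

View pics/w2c.png

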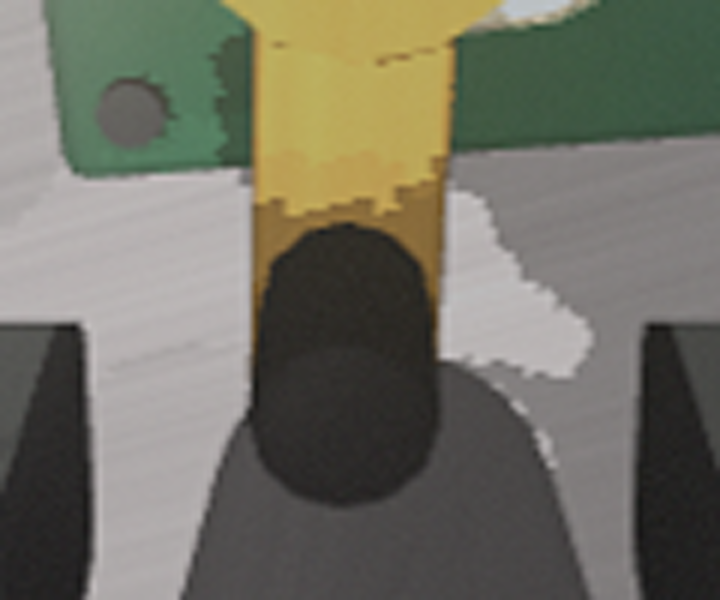

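```bash
python3 - <<'E'
from h import *
D=load('s3');W=load('w3');S=load('c3')
for z in (.131,.14,.15,.16):
    print(z,proj(W,[.621-.011*.945,-.328+.011*.33,z]),proj(D,[.621,-.328,z])[0],(proj(D,[.621,-.328,z])[0]-[320,220])*7)
E
python3 -c "
from station import arm
print([a for a in dir(arm) if a[0]!='_'])"
```

```text
0.131 [[320.95822269 220.77734559]] [361.83136413 266.13202512] [292.81954891 322.92417583]
0.14 [[320.9965767  227.59006694]] [362.11467471 263.61270337] [294.802723   305.28892356]
0.15 [[321.04400278 236.0236264 ]] [362.43264825 260.78238624] [297.02853772 285.4767037 ]
0.16 [[321.09740625 245.53264098]] [362.75401966 257.91885681] [299.27813761 265.43199764]
['Unreachable', 'grip_depth']
```

The fingertips look about 15–20 mm higher than the nominal TCP (wrist row 242 corresponds to z≈0.155), so they shut above the knob. I'll open, go 18 mm lower and close again, watching the force.

Call:
step_arm:
  rows:
    - [-0.1,0,0,0,0]
    - [-0.1,0,0,0,0]
    - [-0.1,0,0,0,0]
    - [-0.1,0.03,-0.01,-0.09,0]
    - [-0.1,0,0,0,0]

```text
t: 3.65
tool_pos: [0.6237, -0.3288, 0.1203]
tool_rot: [0.235, 1.56, -0.234]
wrist_force: [0.8, 0.1, 0.8]
finger_gap: 0.451
```

Call:
step_arm:
  rows:
    - [-0.1,0,0,-0.09,0]
    - [-0.1,0,0,0,0]

```text
t: 3.85
tool_pos: [0.6233, -0.3286, 0.1113]
tool_rot: [0.235, 1.56, -0.234]
wrist_force: [-1.2, -0.2, 0.4]
finger_gap: 0.45
```

Call:
step_arm:
  rows:
    - [-1,0,0,0,0]
    - [-1,0,0,0,0]
    - [-1,0,0,0,0]
    - [-1,0,0,0,0]
    - [-1,0,0,0,0]

```text
t: 4.35
tool_pos: [0.6239, -0.329, 0.113]
tool_rot: [0.234, 1.558, -0.234]
wrist_force: [-0.2, 0.4, -1.4]
finger_gap: 0.17
```

Run:
```python
from h import *
cap('wrist','w4'); cap('side','s4')
crop('s4',320,220,420,300,7,'s4c')
crop('w4',220,160,420,310,4,'w4c')
s=monitor.state(); print(s['tool_pos'],s['finger_gap'])
```

```text
[ 0.6239238  -0.32903539  0.1130491 ] 0.17334911307397402
```

View pics/w4c.png

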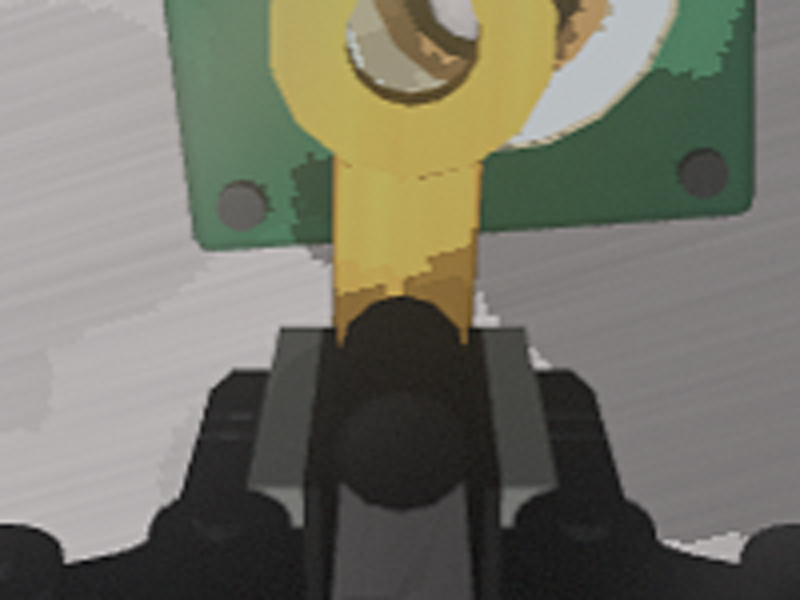

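View pics/s4c.png

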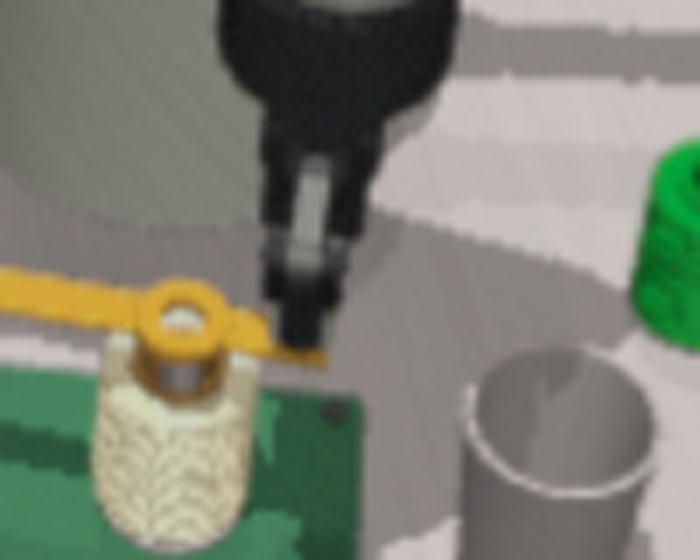

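The knob is pinched now (gap 0.17, about 15 mm), and the true fingertips are about 19 mm above the reported TCP. Next I'll swing towards -y, turning the tool along with the arm.

Call:
step_arm:
  rows:
    - [-1,-0.04,-0.11,0,-0.057]
    - [-1,-0.05,-0.1,0,-0.057]
    - [-1,-0.06,-0.1,0,-0.057]
    - [-1,-0.07,-0.09,0,-0.057]
    - [-1,-0.08,-0.08,0,-0.057]

```text
t: 4.95
tool_pos: [0.594, -0.3772, 0.113]
tool_rot: [0.586, 1.49, -0.586]
wrist_force: [1.3, 1.0, -1.3]
finger_gap: 0.175
```

Call:
step_arm:
  rows:
    - [-1,-0.08,-0.08,0,-0.057]
    - [-1,-0.09,-0.07,0,-0.057]
    - [-1,-0.09,-0.06,0,-0.057]
    - [-1,-0.1,-0.05,0,-0.057]
    - [-1,-0.1,-0.04,0,-0.057]

```text
t: 5.45
tool_pos: [0.5476, -0.4068, 0.113]
tool_rot: [0.93, 1.364, -0.929]
wrist_force: [-0.4, 2.5, -0.3]
finger_gap: 0.174
```

Call:
step_arm:
  rows:
    - [-1,-0.11,-0.03,0,-0.057]
    - [-1,-0.11,-0.02,0,-0.057]
    - [-1,-0.11,-0.01,0,-0.057]
    - [-1,-0.11,0,0,-0.057]
    - [-1,-0.11,0.01,0,-0.057]

```text
t: 5.95
tool_pos: [0.4927, -0.4136, 0.1131]
tool_rot: [1.262, 1.17, -1.265]
wrist_force: [-0.6, -7.6, -4.6]
finger_gap: 0.173
```

Call:
step_arm:
  rows:
    - [-1,-0.11,0.02,0,-0.057]
    - [-1,-0.11,0.03,0,-0.057]
    - [-1,0,0,0,0]

```text
t: 6.25
tool_pos: [0.4691, -0.409, 0.1132]
tool_rot: [1.391, 1.076, -1.397]
wrist_force: [-3.9, -10.0, -5.1]
finger_gap: 0.178
```

Run:
```python
from h import *
cap('wrist','w5'); cap('side','s5')
s=monitor.state(); print(s['tool_pos'],s['finger_gap'],s['wrist_force']);print(cv2.Rodrigues(s['tool_rot'])[0][:,1])
```

```text
[ 0.46984717 -0.40923798  0.1131595 ] 0.17505021669289783 [-3.55102639 -9.41872183 -3.89365119]
[ 9.68478183e-01 -2.49098137e-01 -3.56666253e-04]
```

View pics/s5.png

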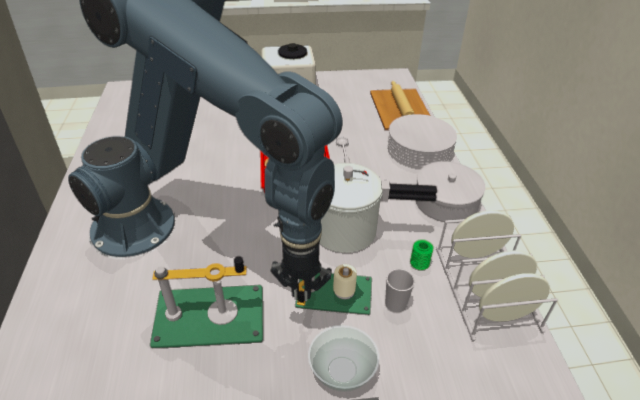

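View pics/w5.png

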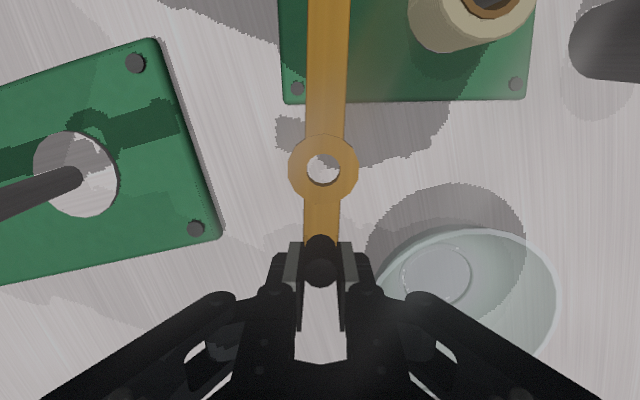

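The guide arm is swung aside to about -1.6 rad. Releasing and rising.

Call:
step_arm:
  rows:
    - [0,0,0,0,0]
    - [0,0,0,0,0]
    - [0,0,0,0,0]
    - [0,0,0,0.3,0]
    - [0,0,0,0.4,0]

```text
t: 6.85
tool_pos: [0.4701, -0.4058, 0.1819]
tool_rot: [1.391, 1.085, -1.392]
wrist_force: [0.9, -0.7, 0.1]
finger_gap: 0.5
```

Call:
step_arm:
  rows:
    - [0.9,0,0,0.4,0.09]
    - [0.9,0.2,0,0.4,0.09]
    - [0.9,0.3,0.2,0,0.09]
    - [0.9,0.3,0.2,0,0.09]
    - [0.9,0.3,0.4,0,0.09]

```text
t: 7.35
tool_pos: [0.5821, -0.3277, 0.2628]
tool_rot: [0.863, 1.392, -0.864]
wrist_force: [-0.2, 0.9, -0.8]
finger_gap: 0.946
```

Call:
step_arm:
  rows:
    - [0.9,0.07,0.24,0,0.09]
    - [0.9,0,0,0,0.09]
    - [0.9,0,0,0,0]
    - [0.9,0,0,0,0]

```text
t: 7.75
tool_pos: [0.588, -0.303, 0.263]
tool_rot: [0.652, 1.471, -0.652]
wrist_force: [-0.1, -0.3, -1.0]
finger_gap: 0.95
```

Run:
```python
from h import *
cap('wrist','w6'); cap('side','s6'); cap('scene','c6')
crop('s6',285,200,425,330,5,'s6c');crop('c6',195,130,295,230,6,'c6c')
s=monitor.state(); print(s['tool_pos'],s['finger_gap'],s['wrist_force']);print(cv2.Rodrigues(s['tool_rot'])[0][:,1])
p=np.array([[.6239,-.329],[.594,-.3772],[.5476,-.4068],[.4698,-.4092]])
A=np.c_[2*p,np.ones(4)];x=np.linalg.lstsq(A,(p**2).sum(1),rcond=None)[0];print(x[:2],np.sqrt(x[2]+x[:2]@x[:2]))
```

```text
[ 0.58766227 -0.30360352  0.26301265] 0.9499357671851149 [-0.10266889  0.04078504  0.34784093]
[ 7.40911399e-01  6.71602780e-01 -7.42380838e-05]
[ 0.50498489 -0.28867684] 0.12555848852603285
```

View pics/w6.png

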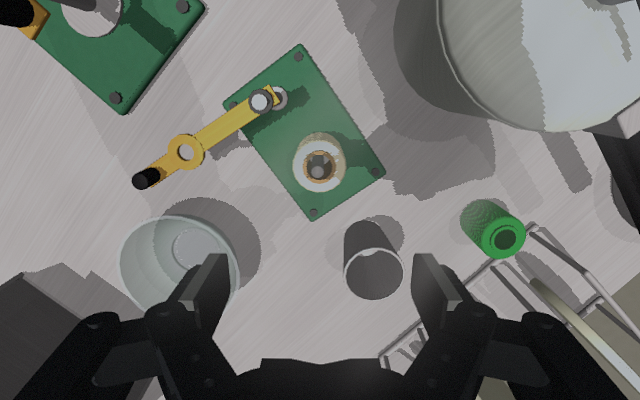

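View pics/s6c.png

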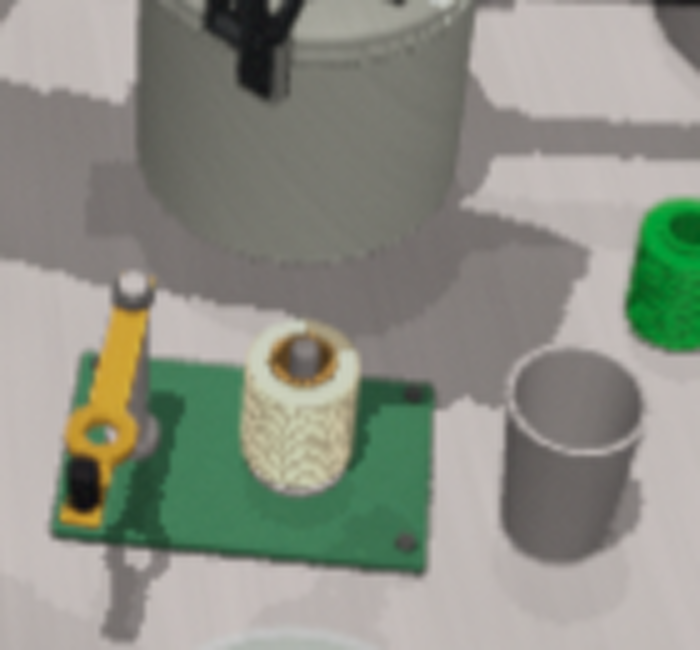

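Run:
```python
from h import *
W=load('w6');D=load('s6');S=load('c6')
crop('w6',270,110,370,210,7,'w6c')
print(atz(W,319,166,.086),'D',atz(D,(302.5)/5-.5+285,(360.5)/5-.5+200,.086))
print('spindle W',atz(W,319.5,162,.098), 'D', atz(D,305.5/5-.5+285,345/5-.5+200,.098))
```

```text
[ 0.58699641 -0.30353619  0.086     ] D [ 0.58665984 -0.30294585  0.086     ]
spindle W [ 0.58285145 -0.29815538  0.098     ] D [ 0.58745868 -0.30335568  0.098     ]
```

View pics/w6c.png

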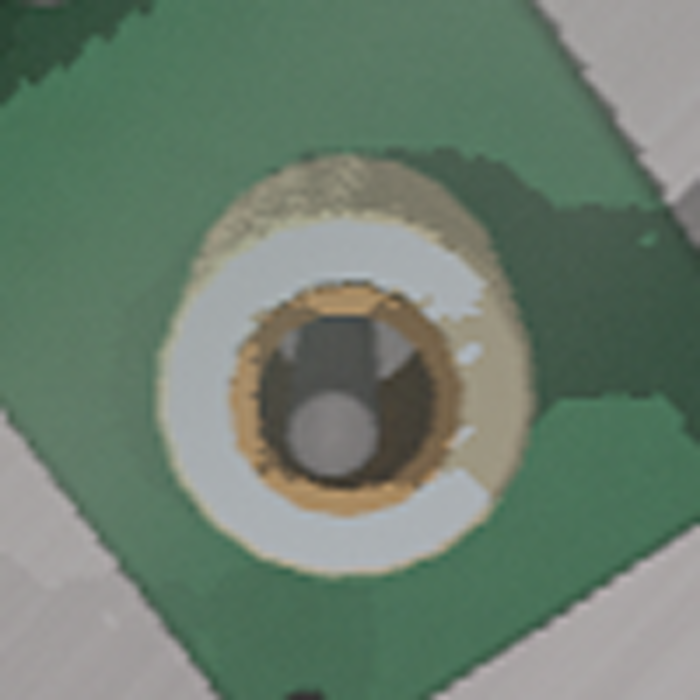

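View pics/c6c.png

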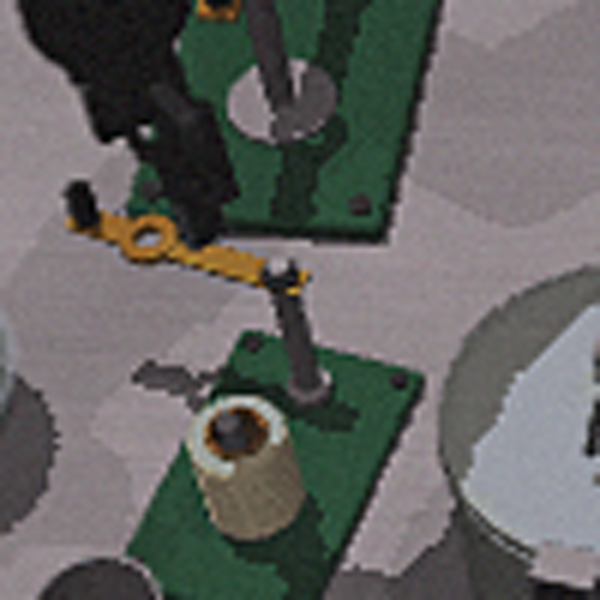

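Spool top centre is at (0.587,-0.3035) in both views, and the TCP is directly above it. Descending over it with the jaws at 42°, clear of the post.

Call:
step_arm:
  rows:
    - [0.9,0,0,-0.4,0]
    - [0.9,0,0,-0.4,0]
    - [0.9,0,0,-0.4,0]
    - [0.9,0,0,-0.4,0]
    - [0.9,0,0,-0.2,0]

```text
t: 8.4
tool_pos: [0.5858, -0.3028, 0.0793]
tool_rot: [0.652, 1.475, -0.652]
wrist_force: [0.2, 0.3, 0.6]
finger_gap: 0.949
```

Call:
step_arm:
  rows:
    - [0.9,0,0,-0.2,0]
    - [0.9,0,0,-0.2,0]
    - [0.9,0,0,0,0]

```text
t: 8.7
tool_pos: [0.5859, -0.3027, 0.0402]
tool_rot: [0.652, 1.476, -0.651]
wrist_force: [-0.3, 1.6, -0.3]
finger_gap: 0.951
```

Run:
```python
from h import *
cap('side','s7');cap('wrist','w7')
crop('s7',285,180,425,330,5,'s7c')
s=monitor.state(); print(s['tool_pos'],s['finger_gap'],s['wrist_force'])
D=load('s7');print((proj(D,[s['tool_pos'],s['tool_pos']+[0,0,.019]])-[285,180])*5)
```

```text
[ 0.58771409 -0.30341032  0.0432574 ] 0.9501401410819597 [ 0.35104065 -0.35170368  0.9005458 ]
[[297.81674294 513.86892829]
 [299.76399501 489.60338195]]
```

View pics/s7c.png

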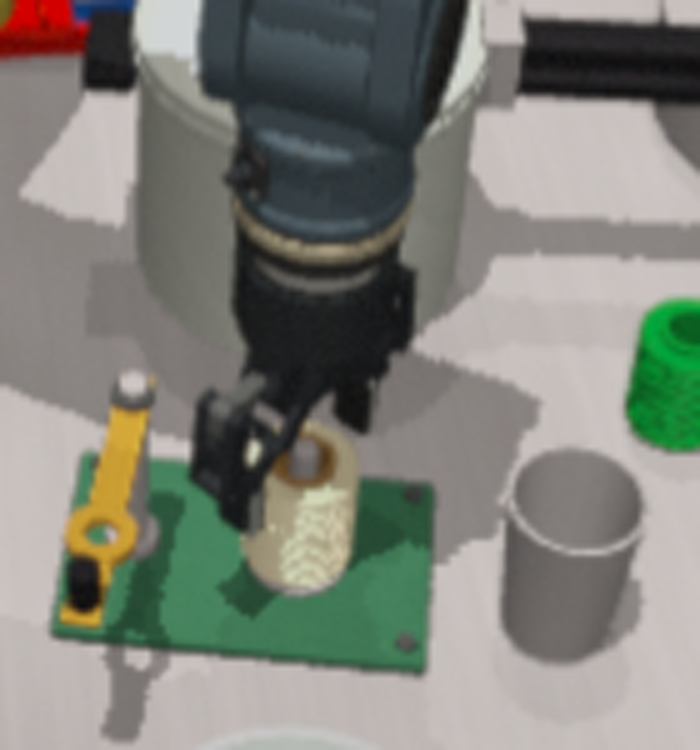

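View pics/w7.png

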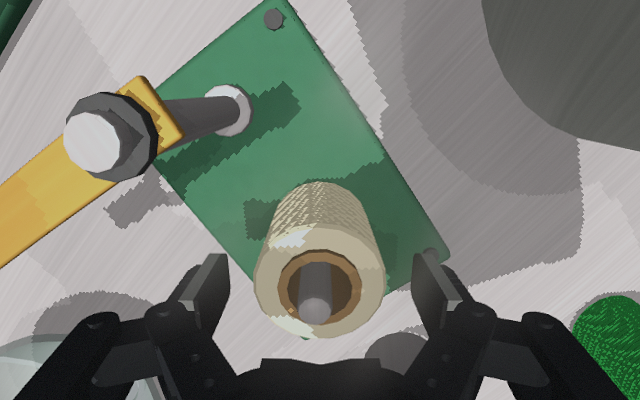

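The spool is centred between the jaws (u≈319 against 320), with clear room to the post and over the spindle. I'll lower 10 mm more and grip gently.

Call:
step_arm:
  rows:
    - [0.9,0,0,-0.1,0]
    - [-1,0,0,0,0]
    - [-1,0,0,0,0]
    - [-1,0,0,0,0]
    - [-1,0,0,0,0]
  force: 30

```text
t: 9.3
tool_pos: [0.5883, -0.3032, 0.0335]
tool_rot: [0.649, 1.471, -0.649]
wrist_force: [0.5, 0.6, 2.4]
finger_gap: 0.648
```

Run:
```python
from h import *
cap('side','s8')
crop('s8',285,180,425,330,5,'s8c')
s=monitor.state(); print(s['tool_pos'],s['finger_gap'],s['wrist_force'])
```

```text
[ 0.58823601 -0.30314026  0.03348534] 0.6441207556946555 [-0.37067216 -0.24180325  4.41869953]
```

View pics/s8c.png

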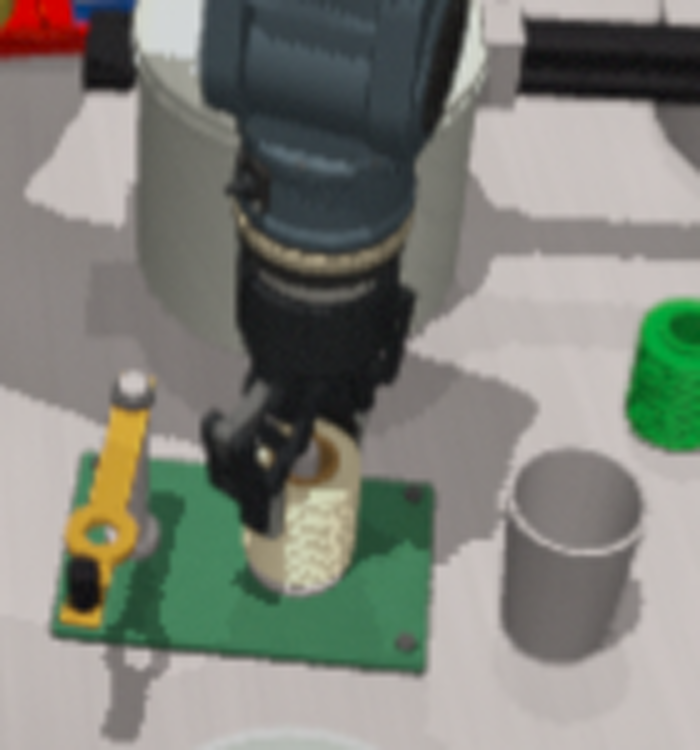

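Gripped (gap 0.645, about 55 mm). Lifting straight up.

Call:
step_arm:
  rows:
    - [-1,0,0,0.1,0]
    - [-1,0,0,0.15,0]
    - [-1,0,0,0.2,0]
    - [-1,0,0,0.2,0]
    - [-1,0,0,0.2,0]

```text
t: 9.85
tool_pos: [0.5879, -0.3029, 0.1194]
tool_rot: [0.649, 1.471, -0.649]
wrist_force: [-0.0, -1.3, -0.8]
finger_gap: 0.646
```

Call:
step_arm:
  rows:
    - [-1,0,0,0.2,0]
    - [-1,0,0,0.2,0]
    - [-1,0,0,0.2,0]
    - [-1,0,0,0.2,0]
    - [-1,0,0,0.2,0]

```text
t: 10.35
tool_pos: [0.5878, -0.3028, 0.2195]
tool_rot: [0.649, 1.471, -0.649]
wrist_force: [0.8, -0.1, -1.3]
finger_gap: 0.652
```

Run:
```python
from h import *
cap('side','s9');cap('wrist','w9')
crop('s9',285,130,425,330,4,'s9c')
s=monitor.state(); print(s['tool_pos'],s['finger_gap'],s['wrist_force'])
```

```text
[ 0.58897591 -0.30347738  0.22134756] 0.6497062351945597 [ 1.47136714 -1.13755168 -0.53878187]
```

View pics/s9c.png

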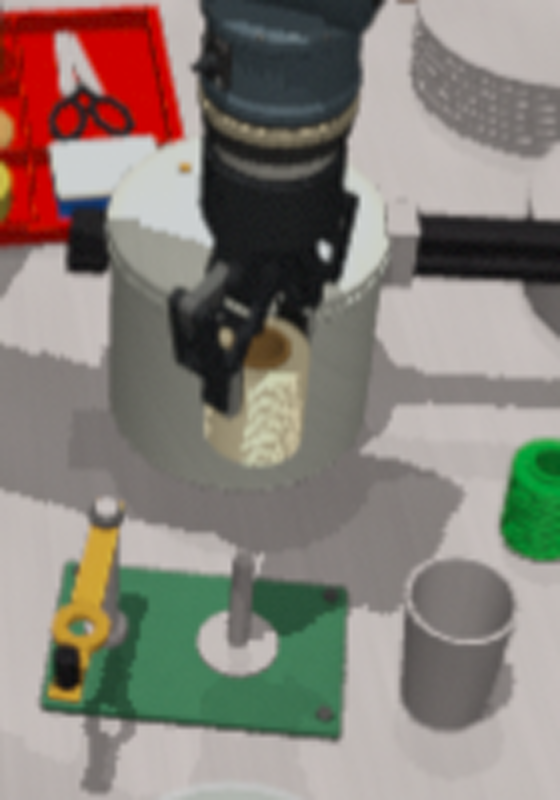

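View pics/w9.png

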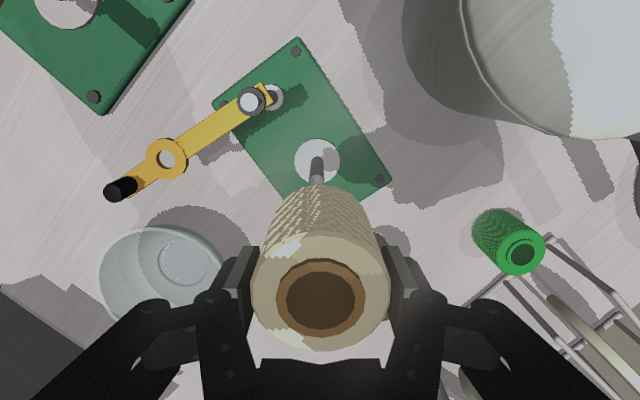

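The spool is off the spindle, upright and firmly held. Next I'll raise it above the valve height and carry it towards the tray, turning the jaws back along x.

Call:
step_arm:
  rows:
    - [-1,0,0,0.3,0]
    - [-1,0,0,0.3,0]
    - [-1,0,0,0.2,0]
    - [-1,-0.1,0.2,0,-0.04]
    - [-1,-0.14,0.35,0,-0.05]

```text
t: 10.95
tool_pos: [0.5642, -0.2489, 0.2967]
tool_rot: [0.761, 1.433, -0.762]
wrist_force: [0.5, 0.5, -0.8]
finger_gap: 0.644
```

Call:
step_arm:
  rows:
    - [-1,-0.14,0.4,0,-0.06]
    - [-1,-0.14,0.4,0,-0.06]
    - [-1,-0.14,0.4,0,-0.06]
    - [-1,-0.14,0.4,0,-0.06]
    - [-1,-0.14,0.4,0,-0.06]

```text
t: 11.45
tool_pos: [0.4927, -0.0466, 0.2972]
tool_rot: [1.118, 1.266, -1.119]
wrist_force: [-0.2, 0.3, -1.1]
finger_gap: 0.65
```

Call:
step_arm:
  rows:
    - [-1,-0.14,0.4,0,-0.06]
    - [-1,-0.14,0.4,0,-0.02]
    - [-1,-0.14,0.4,0,0]
    - [-1,-0.14,0.3,0,0]
    - [-1,0,0.2,0,0]

```text
t: 11.95
tool_pos: [0.4359, 0.1237, 0.2976]
tool_rot: [1.206, 1.212, -1.207]
wrist_force: [0.3, -0.3, -1.2]
finger_gap: 0.649
```

Run:
```python
from h import *
cap('wrist','w10');cap('scene','c10')
s=monitor.state(); print(s['tool_pos'],s['finger_gap'],s['wrist_force'],cv2.Rodrigues(s['tool_rot'])[0][:,1])
```

```text
[0.43725053 0.12395034 0.29733031] 0.6487964283255051 [-0.54726303 -0.96846533 -1.64472193] [ 9.99988459e-01  4.75577590e-03 -6.81927150e-04]
```

View pics/w10.png

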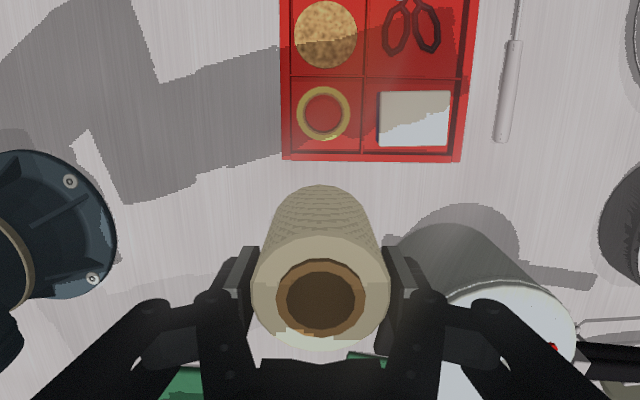

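Run:
```python
from h import *
W=load('w10');C=load('c10')
crop('w10',270,0,390,90,6,'w10c');crop('c10',350,165,460,265,6,'c10c')
print('cork',atz(W,325.5,34.5,.007))
print('tape',atz(W,323,113.5,.024))
```

```text
cork [0.44175155 0.26614784 0.007     ]
tape [0.4391657  0.17037173 0.024     ]
```

View pics/w10c.png

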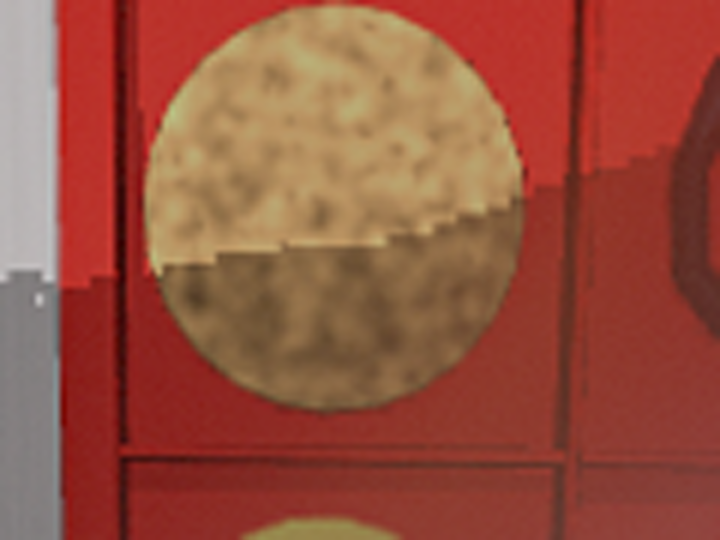

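View pics/c10c.png

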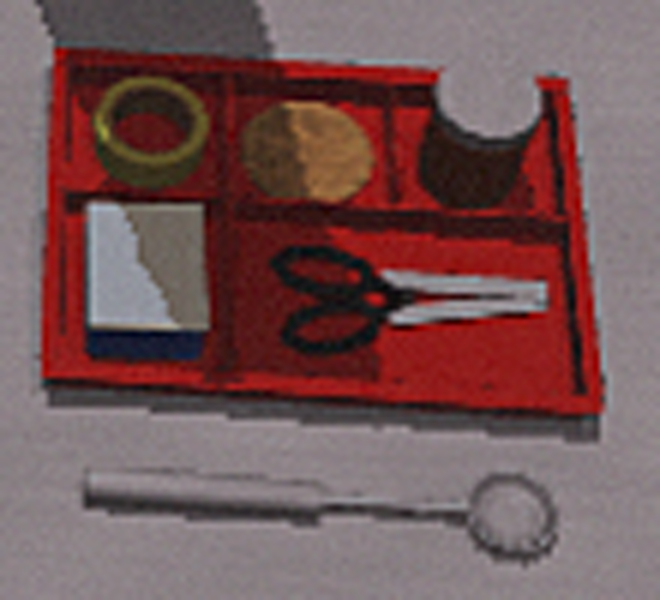

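The cork centre is at (0.441,0.267); the wrist and scene views agree to 1 mm. The mismatched side reading was partly hidden. Next: move over it and descend.

Call:
step_arm:
  rows:
    - [-1,0.04,0.4,0,0]
    - [-1,0,0.4,0,0]
    - [-1,0,0.4,0,0]
    - [-1,0,0.23,0,0]
    - [-1,0,0,0,0]

```text
t: 12.55
tool_pos: [0.4421, 0.2667, 0.2967]
tool_rot: [1.205, 1.212, -1.208]
wrist_force: [-0.3, -0.4, -0.9]
finger_gap: 0.649
```

Call:
step_arm:
  rows:
    - [-1,0,0,-0.3,0]
    - [-1,0,0,-0.4,0]
    - [-1,0,0,-0.4,0]
    - [-1,0,0,-0.4,0]
    - [-1,0,0,-0.4,0]

```text
t: 13.05
tool_pos: [0.4419, 0.2632, 0.1064]
tool_rot: [1.209, 1.209, -1.209]
wrist_force: [0.3, 0.8, -0.7]
finger_gap: 0.647
```

Call:
step_arm:
  rows:
    - [-1,0,0,-0.2,0]
    - [-1,0,0,-0.2,0]
    - [-1,0,0,-0.1,0]
    - [-1,0,0,0,0]

```text
t: 13.45
tool_pos: [0.4413, 0.2635, 0.0568]
tool_rot: [1.207, 1.21, -1.211]
wrist_force: [0.6, -0.2, -0.5]
finger_gap: 0.651
```

Run:
```python
from h import *
cap('wrist','w11');cap('scene','c11');cap('side','s11')
s=monitor.state(); print(s['tool_pos'],s['finger_gap'],s['wrist_force'])
crop('s11',240,90,360,200,6,'s11c');crop('c11',350,125,460,225,6,'c11c')
```

```text
[0.44265062 0.26493322 0.05891715] 0.6463732111559397 [ 0.44556431  0.33764847 -0.45161608]
```

View pics/s11c.png

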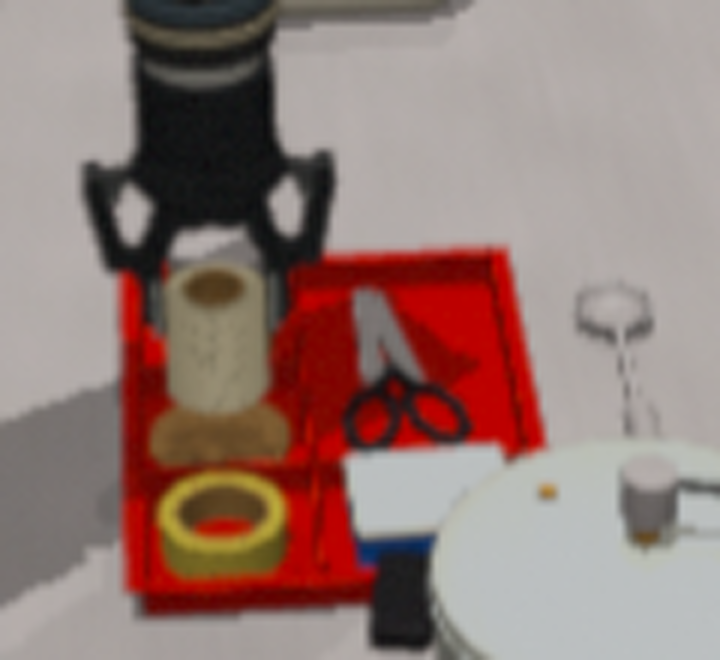

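View pics/c11c.png

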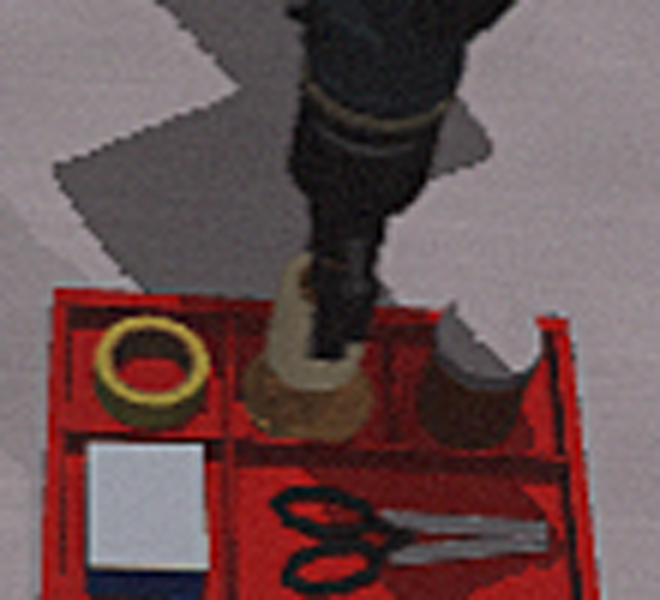

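View pics/w11.png

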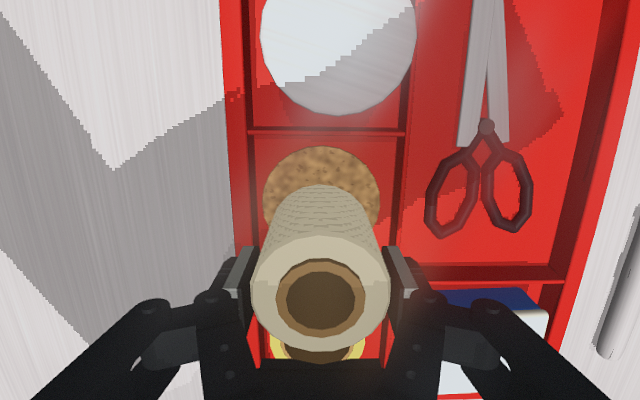

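The spool is over the cork, upright, about 34 mm up. Lowering gently, with a 2 mm correction in y.

Call:
step_arm:
  rows:
    - [-1,0,0.02,-0.1,0]
    - [-1,0,0,-0.1,0]
    - [-1,0,0,-0.06,0]
    - [-1,0,0,-0.03,0]
    - [-1,0,0,0,0]

```text
t: 14.1
tool_pos: [0.4415, 0.2668, 0.0283]
tool_rot: [1.207, 1.21, -1.209]
wrist_force: [-1.1, -0.5, 0.3]
finger_gap: 0.643
```

Call:
step_arm:
  rows:
    - [-1,0,0,-0.015,0]
    - [-1,0,0,-0.015,0]
    - [-1,0,0,0,0]

```text
t: 14.4
tool_pos: [0.442, 0.267, 0.026]
tool_rot: [1.208, 1.21, -1.208]
wrist_force: [0.0, 0.1, -0.9]
finger_gap: 0.653
```

Call:
step_arm:
  rows:
    - [-1,0,0,-0.015,0]
    - [-1,0,0,0,0]

```text
t: 14.6
tool_pos: [0.4421, 0.2671, 0.0246]
tool_rot: [1.208, 1.21, -1.208]
wrist_force: [-0.4, 0.2, -0.8]
finger_gap: 0.646
```

Call:
step_arm:
  rows:
    - [-1,0,0,-0.01,0]
    - [-1,0,0,0,0]

```text
t: 14.8
tool_pos: [0.4421, 0.2671, 0.0244]
tool_rot: [1.209, 1.21, -1.207]
wrist_force: [-3.1, -0.9, 10.6]
finger_gap: 0.649
```

Run:
```python
from h import *
cap('scene','c12');cap('side','s12')
s=monitor.state(); print(s['tool_pos'],s['finger_gap'],s['wrist_force'])
crop('s12',240,90,360,200,6,'s12c');crop('c12',380,160,430,210,12,'c12c')
```

```text
[0.44207625 0.26713055 0.02443021] 0.6514910063704646 [-3.41592303 -1.54637912 10.80900253]
```

View pics/s12c.png

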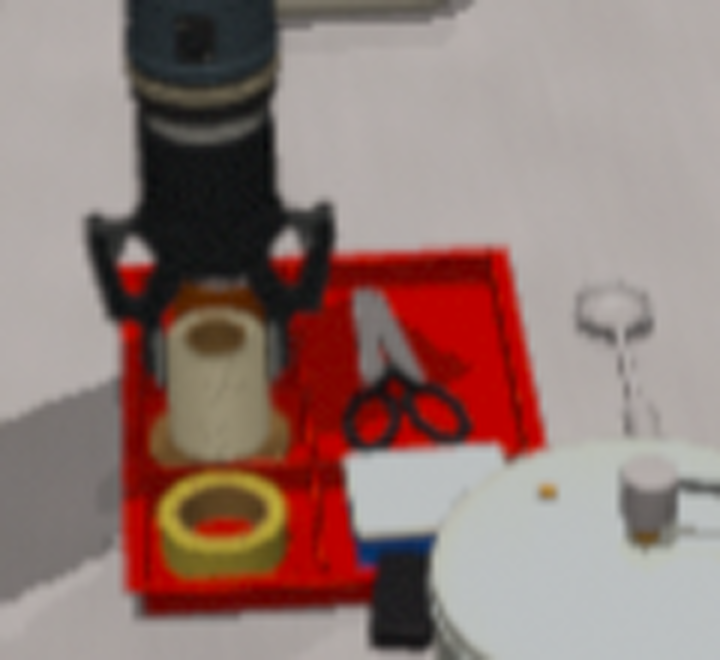

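View pics/c12c.png

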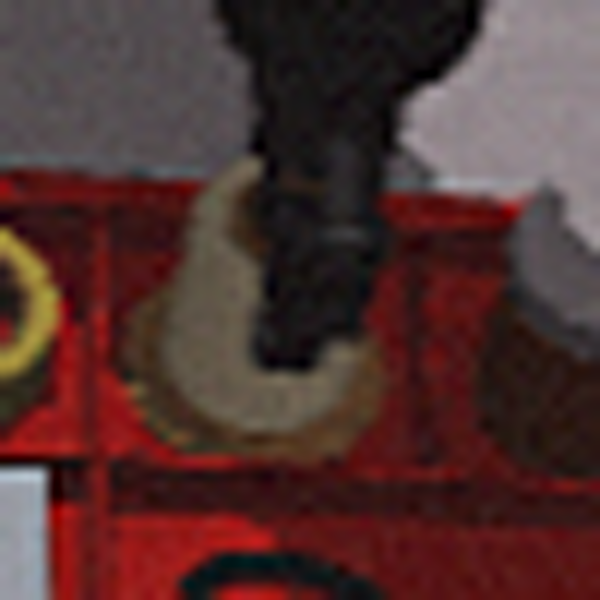

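The spool is down at the predicted height (10 N contact). I'll ease off 0.5 mm and open, then rise straight up.

Call:
step_arm:
  rows:
    - [-1,0,0,0.005,0]
    - [0.5,0,0,0,0]
    - [0.8,0,0,0,0]
    - [0.8,0,0,0,0]
    - [0.8,0,0,0,0]

```text
t: 15.4
tool_pos: [0.4419, 0.267, 0.0238]
tool_rot: [1.208, 1.21, -1.208]
wrist_force: [0.8, -0.1, 0.1]
finger_gap: 0.896
```

Run:
```python
from h import *
cap('side','s13');cap('wrist','w13')
s=monitor.state(); print(s['tool_pos'],s['finger_gap'],s['wrist_force'])
```

```text
[0.44195913 0.26698735 0.0238775 ] 0.9011685040336467 [ 0.0420281   0.40608777 -0.36803399]
```

View pics/w13.png

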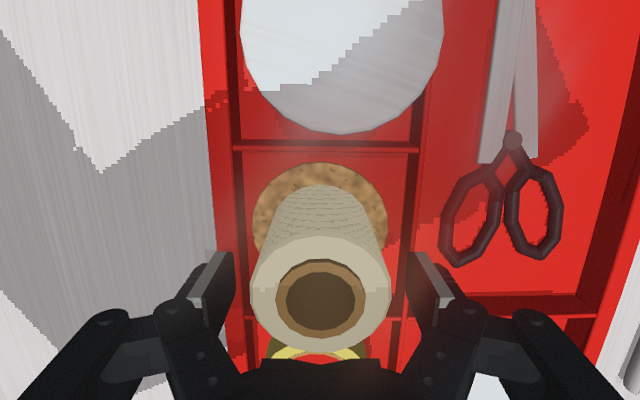

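Both jaws are clear of the spool on each side. Rising straight up.

Call:
step_arm:
  rows:
    - [0.8,0,0,0.1,0]
    - [0.8,0,0,0.2,0]
    - [0.8,0,0,0.3,0]
    - [0.8,0,0,0.4,0]
    - [0.8,0,0,0.4,0]

```text
t: 16.0
tool_pos: [0.4416, 0.2668, 0.166]
tool_rot: [1.208, 1.21, -1.208]
wrist_force: [0.2, 0.4, -0.2]
finger_gap: 0.902
```

Call:
step_arm:
  rows:
    - [0.8,0,0,0.4,0]
    - [0.8,0,0,0.4,0]
    - [0.8,0,0,0.4,0]
    - [0,0,-0.3,0.2,0]
    - [0,0,-0.4,0,0]

```text
t: 16.5
tool_pos: [0.4429, 0.1977, 0.3075]
tool_rot: [1.21, 1.209, -1.201]
wrist_force: [1.0, 0.2, -0.1]
finger_gap: 0.576
```

Call:
step_arm:
  rows:
    - [0,0,-0.4,0,0]
    - [0,0,-0.4,0,0]
    - [0,0,-0.4,0,0]
    - [0,0,-0.4,0,0]
    - [0,0,-0.4,0,0]

```text
t: 17.0
tool_pos: [0.4414, -0.0045, 0.3049]
tool_rot: [1.208, 1.209, -1.207]
wrist_force: [0.5, 0.8, 0.2]
finger_gap: 0.499
```

Run:
```python
from h import *
cap('side','s14');cap('scene','c14');cap('wrist','w14')
s=monitor.state(); print(s['tool_pos'],s['finger_gap'],s['wrist_force'])
crop('s14',240,90,360,200,6,'s14c');crop('c14',350,155,460,255,6,'c14c')
W=load('w6');D=load('s14')
print('knob W6',[atz(W,u,v,.148) for u,v in [(142,181),(140,182)]])
```

```text
[ 0.44164431 -0.00486846  0.30475917] 0.4969770957831081 [ 0.007153    0.27301842 -0.04494457]
knob W6 [array([ 0.47210185, -0.40637126,  0.148     ]), array([ 0.4712551 , -0.40835468,  0.148     ])]
```

View pics/s14c.png

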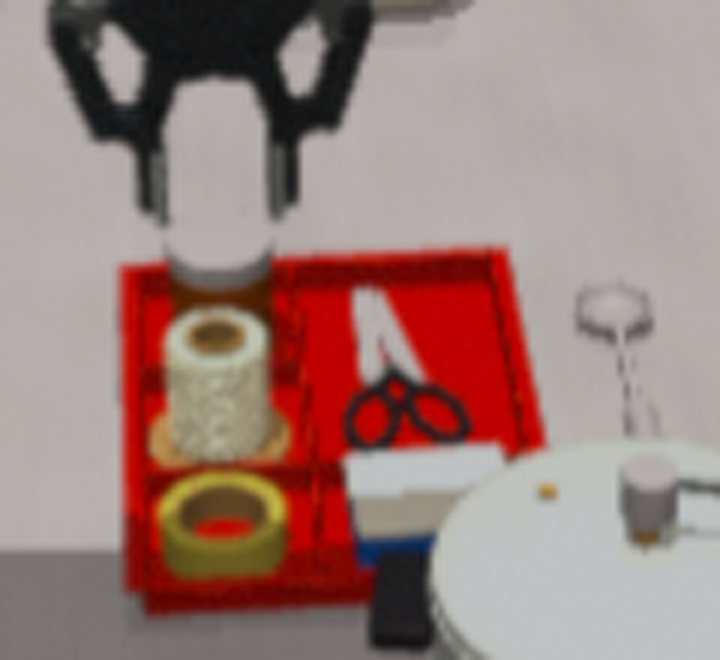

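View pics/c14c.png

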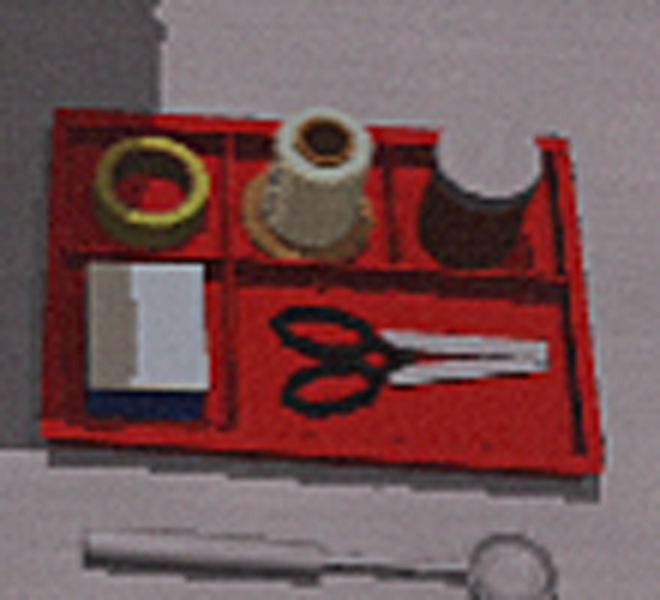

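The spool stands upright and centred on the mat, with the tray contents unmoved. Back to the knob at about (0.471,-0.408).

Call:
step_arm:
  rows:
    - [0,0.03,-0.4,0,-0.04]
    - [0,0.03,-0.4,0,-0.04]
    - [0,0.03,-0.4,0,-0.04]
    - [0,0.03,-0.4,0,-0.04]
    - [0,0.03,-0.4,0,0]

```text
t: 17.65
tool_pos: [0.4573, -0.2034, 0.3045]
tool_rot: [1.392, 1.08, -1.391]
wrist_force: [1.0, 0.8, -0.3]
finger_gap: 0.499
```

Call:
step_arm:
  rows:
    - [0,0.03,-0.4,0,0]
    - [0,0.03,-0.4,0,0]
    - [0,0.03,-0.4,0,0]
    - [0,0.03,-0.4,0,0]
    - [0,0.02,-0.4,0,0]

```text
t: 18.15
tool_pos: [0.4719, -0.4034, 0.3044]
tool_rot: [1.39, 1.081, -1.389]
wrist_force: [0.5, -0.1, -0.1]
finger_gap: 0.498
```

Call:
step_arm:
  rows:
    - [0,0,0,-0.3,0]
    - [0,0,0,-0.4,0]
    - [0,0,0,-0.4,0]
    - [0,0,0,0,0]

```text
t: 18.55
tool_pos: [0.4693, -0.3998, 0.1889]
tool_rot: [1.391, 1.091, -1.394]
wrist_force: [-1.7, 1.1, 0.3]
finger_gap: 0.502
```

Run:
```python
from h import *
cap('wrist','w15')
s=monitor.state(); print(s['tool_pos'],s['finger_gap'],s['wrist_force'],cv2.Rodrigues(s['tool_rot'])[0][:,1])
W=load('w15');print(proj(W,[.471,-.408,.148]))
```

```text
[ 0.4704895  -0.40099044  0.19253586] 0.49820260707929975 [ 0.9245953  -0.43450703  0.12838979] [ 0.9692527 -0.246029  -0.0043501]
[[325.93864926 223.96868628]]
```

View pics/w15.png

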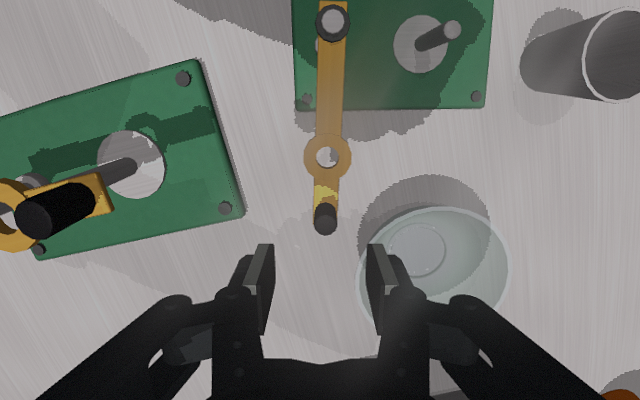

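The knob is at (325,221), as predicted. Correcting by about 2 mm in x and -7 mm in y, then lowering to the earlier pinch height.

Call:
step_arm:
  rows:
    - [0,0.02,-0.07,-0.2,0]
    - [0,0,0,-0.3,0]
    - [0,0,0,-0.2,0]
    - [0,0,0,-0.08,0]
    - [0,0,0,0,0]

```text
t: 19.1
tool_pos: [0.4739, -0.4101, 0.1173]
tool_rot: [1.39, 1.08, -1.39]
wrist_force: [0.2, 0.3, -0.6]
finger_gap: 0.503
```

Call:
step_arm:
  rows:
    - [-1,0,0,0,0]
    - [-1,0,0,0,0]
    - [-1,0,0,0,0]
    - [-1,0,0,0,0]
    - [-1,0,0,0,0]
  force: 20

```text
t: 19.6
tool_pos: [0.4738, -0.4106, 0.1178]
tool_rot: [1.391, 1.078, -1.389]
wrist_force: [0.4, 1.1, 7.5]
finger_gap: 0.172
```

Run:
```python
from h import *
cap('wrist','w16')
s=monitor.state(); print(s['tool_pos'],s['finger_gap'],s['wrist_force'],cv2.Rodrigues(s['tool_rot'])[0][:,1])
P=np.array([.505,-.2887]);k=s['tool_pos'][:2]-P; r=np.hypot(*k);a=np.arctan2(k[1],k[0]);print(r,a)
end=-.23; n=17; prev=s['tool_pos'][:2]
for i in range(1,n+1):
    b=a+(end-a)*i/n; p=P+.1252*np.array([np.cos(b),np.sin(b)]); print(i,np.round((p-prev)*10,3),np.round(p,3)); prev=p
print((end-a)/n/(np.pi/2))
```

```text
[ 0.47382619 -0.41062575  0.11783329] 0.16715724847746222 [-0.36718194  0.25362041  7.01825909] [ 0.96896466 -0.24718389  0.00275706]
0.12584790752359912 -1.8211124252214839
1 [ 0.116 -0.017] [ 0.485 -0.412]
2 [ 0.116 -0.013] [ 0.497 -0.414]
3 [ 0.117 -0.002] [ 0.509 -0.414]
4 [0.117 0.009] [ 0.52  -0.413]
5 [0.115 0.02 ] [ 0.532 -0.411]
6 [0.113 0.031] [ 0.543 -0.408]
7 [0.11  0.041] [ 0.554 -0.404]
8 [0.105 0.051] [ 0.565 -0.399]
9 [0.1   0.061] [ 0.575 -0.393]
10 [0.094 0.07 ] [ 0.584 -0.386]
11 [0.087 0.078] [ 0.593 -0.378]
12 [0.079 0.086] [ 0.601 -0.369]
13 [0.071 0.093] [ 0.608 -0.36 ]
14 [0.062 0.099] [ 0.614 -0.35 ]
15 [0.052 0.105] [ 0.619 -0.339]
16 [0.042 0.109] [ 0.624 -0.329]
17 [0.032 0.113] [ 0.627 -0.317]
0.05958433117386655
```

View pics/w16.png

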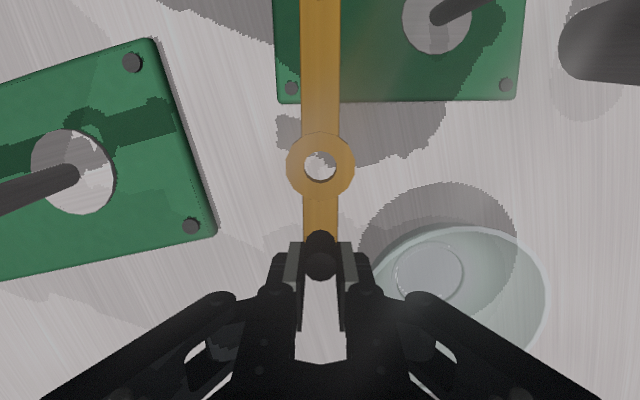

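Pinched again (gap 0.17). Swinging back along the fitted arc.

Call:
step_arm:
  rows:
    - [-1,0.116,-0.017,0,0.06]
    - [-1,0.116,-0.013,0,0.06]
    - [-1,0.117,-0.002,0,0.06]
    - [-1,0.117,0.009,0,0.06]
    - [-1,0.115,0.02,0,0.06]

```text
t: 20.15
tool_pos: [0.5323, -0.4114, 0.1179]
tool_rot: [1.041, 1.304, -1.042]
wrist_force: [-0.2, -0.9, 6.0]
finger_gap: 0.167
```

Call:
step_arm:
  rows:
    - [-1,0.113,0.031,0,0.06]
    - [-1,0.11,0.041,0,0.06]
    - [-1,0.105,0.051,0,0.06]
    - [-1,0.1,0.061,0,0.06]
    - [-1,0.094,0.07,0,0.06]

```text
t: 20.65
tool_pos: [0.5848, -0.3859, 0.1179]
tool_rot: [0.682, 1.457, -0.683]
wrist_force: [-0.9, -1.5, 6.5]
finger_gap: 0.173
```

Call:
step_arm:
  rows:
    - [-1,0.087,0.078,0,0.06]
    - [-1,0.079,0.086,0,0.06]
    - [-1,0.071,0.093,0,0.06]
    - [-1,0.062,0.099,0,0.06]
    - [-1,0.052,0.105,0,0.06]

```text
t: 21.15
tool_pos: [0.6201, -0.3394, 0.1179]
tool_rot: [0.315, 1.543, -0.317]
wrist_force: [2.4, -1.0, 4.2]
finger_gap: 0.17
```

Call:
step_arm:
  rows:
    - [-1,0.042,0.109,0,0.06]
    - [-1,0.032,0.113,0,0.06]
    - [-1,0,0,0,0]

```text
t: 21.45
tool_pos: [0.6278, -0.3158, 0.1179]
tool_rot: [0.168, 1.56, -0.169]
wrist_force: [4.7, -0.4, 5.2]
finger_gap: 0.17
```

Run:
```python
from h import *
cap('wrist','w17');cap('side','s17');cap('scene','c17')
s=monitor.state(); print(s['tool_pos'],s['finger_gap'],s['wrist_force'],cv2.Rodrigues(s['tool_rot'])[0][:,1])
P=np.array([.505,-.2887]);k=s['tool_pos'][:2]-P;print(np.hypot(*k),np.arctan2(k[1],k[0]))
crop('s17',285,200,425,330,5,'s17c')
W=load('w17');print(proj(W,[[.587,-.3075,.098]]))
```

```text
[ 0.62755728 -0.31692974  0.11791534] 0.17147741907776198 [3.73646803 0.33422503 5.56146924] [ 2.17963626e-01  9.75956802e-01 -4.23175596e-04]
0.1257664661435642 -0.2263904682440464
[[319.15396789 155.36437526]]
```

View pics/w17.png

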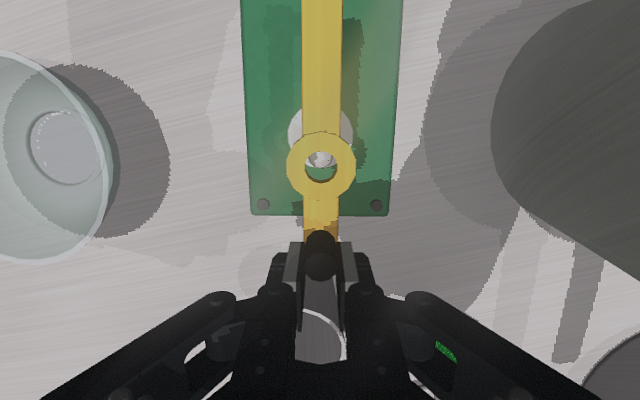

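View pics/s17c.png

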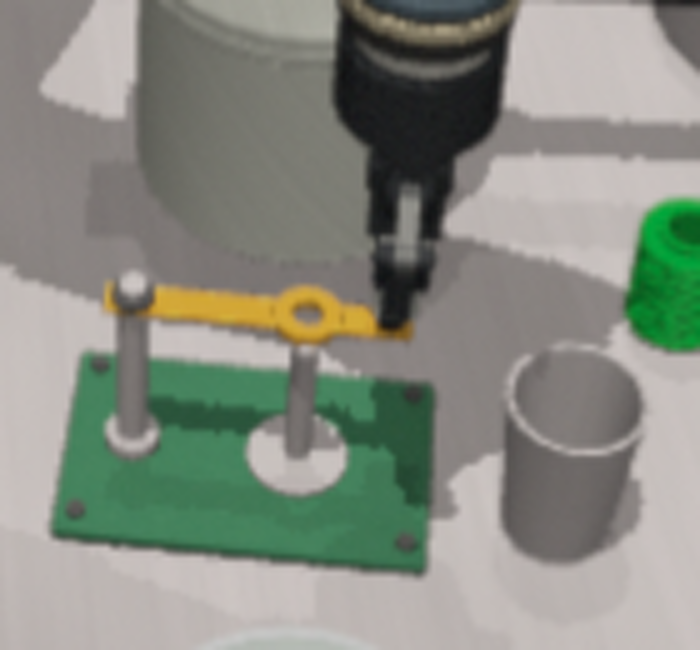

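The eye is laterally aligned over the spindle: the seat and spindle show on the arm's centreline at u≈321, and the arm angle of -0.226 matches the stand heading of -0.227. Releasing and rising.

Call:
step_arm:
  rows:
    - [0,0,0,0,0]
    - [0,0,0,0,0]
    - [0,0,0,0,0]
    - [0,0,0,0,0]

```text
t: 22.0
tool_pos: [0.6254, -0.3167, 0.1157]
tool_rot: [0.172, 1.565, -0.172]
wrist_force: [0.7, -0.2, -0.8]
finger_gap: 0.497
```

Call:
step_arm:
  rows:
    - [0,0,0,0.2,0]
    - [0,0,0,0.4,0]
    - [0,0,0,0.4,0]
    - [0,-0.2,0,0.4,0]
    - [0,-0.2,0,0.4,0]

```text
t: 22.5
tool_pos: [0.5852, -0.3164, 0.2969]
tool_rot: [0.171, 1.565, -0.171]
wrist_force: [1.0, -0.6, 0.2]
finger_gap: 0.499
```

Call:
step_arm:
  rows:
    - [0,0,0,0,0]
    - [0,0,0,0,0]
    - [0,0,0,0,0]

```text
t: 22.8
tool_pos: [0.5856, -0.3165, 0.2948]
tool_rot: [0.172, 1.565, -0.171]
wrist_force: [-0.0, 0.0, 0.2]
finger_gap: 0.501
```

Run:
```python
from h import *
cap('wrist','w18');cap('side','s18');cap('scene','c18')
s=monitor.state(); print(s['tool_pos'],s['finger_gap'],s['wrist_force'],s['t'])
crop('w18',250,50,400,200,5,'w18c'); crop('s18',240,90,440,330,3,'s18c')
a=cv2.imread('pics/scene0.png');b=cv2.imread('pics/c18.png');cv2.imwrite('pics/cc.png',np.hstack([a[150:270,140:460],b[150:270,140:460]]))
```

```text
[ 0.58568076 -0.31631918  0.29433233] 0.4977529515332705 [-0.52602931 -0.64082867  0.65510008] 22.95
```

View pics/w18c.png

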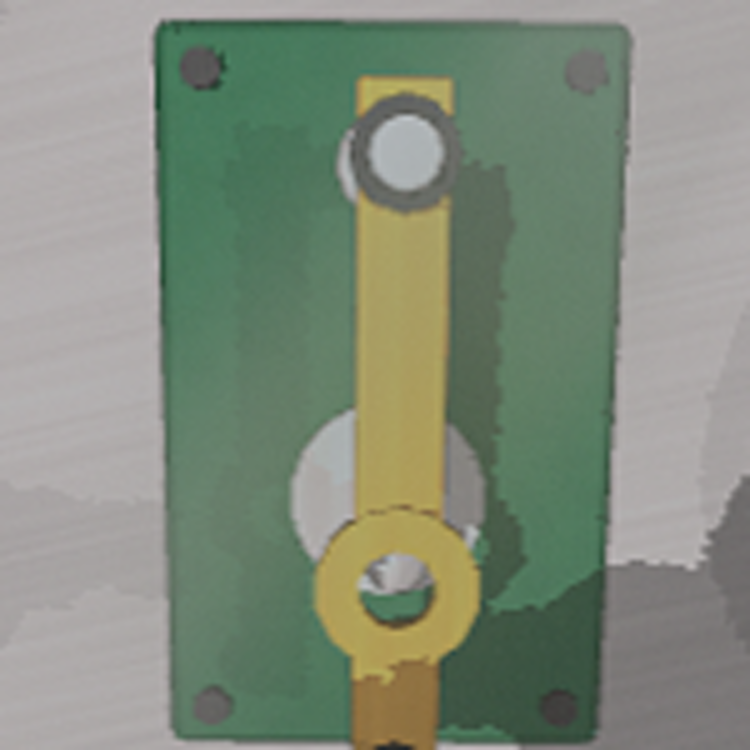

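View pics/s18c.png

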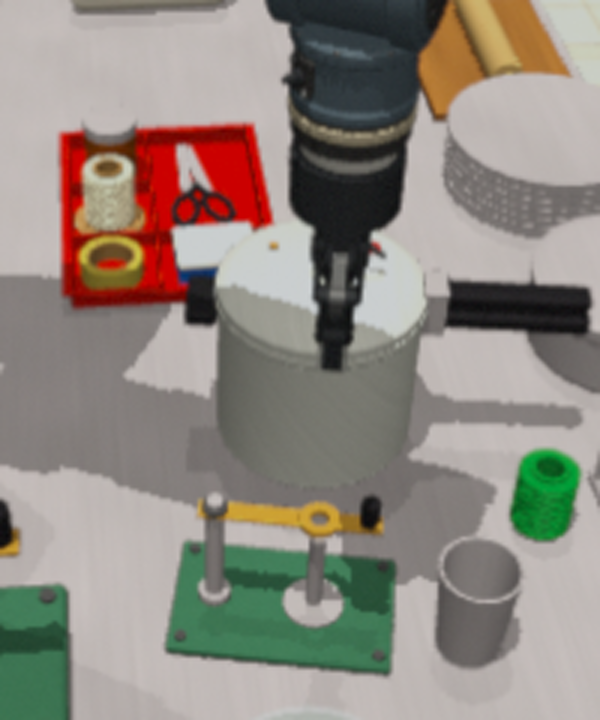

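View pics/cc.png

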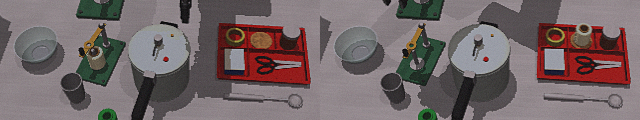

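The eye is over the spindle, the arm is parallel to the base, the spool is on the mat, nothing else has moved, and the gripper is clear. Handing in.

```bash
python3 -c "
from h import *
W=load('w18');print(atz(W,397.5/5-.5+250,584/5-.5+50,.122))
print(order.job_done())"
```

```text
[ 0.58638025 -0.30729298  0.122     ]
the job is handed in; nothing more can be done
None
```

The job is done and handed in at about 23 s. The spool is on the cork mat and the guide arm is back over the bare spindle.

- **Sequence:** I pinched the knob, swung the guide arm about 1.6 rad aside (away from the cooker) and drew the spool straight up off the spindle. I then set it on the cork mat and swung the arm back, released it and rose clear.
- **Spool:** In the side and scene pictures it stands upright and centred on the mat. It was put down with the gripper at (0.442, 0.267), against a measured cork centre of (0.441, 0.267).
- **Guide arm:** The eye measured (0.586, -0.307) after release, and the spindle is at about (0.587, -0.307), so it is within a few millimetres.
- **Everything else:** Comparing the scene before and after shows no visible shift of the tray, cooker, bowl, tumbler, spoon or tray contents. The last wrist force was about 1 N, so nothing was touching.
- **What disagreed:**
  - The first pinch closed on nothing. The real fingertips sat about 19 mm above the reported TCP, so I went lower and it held.
  - The first side-camera reading of the cork was 8 mm off in y, so I used the agreeing wrist and scene readings instead.
  - One stand-corner reading was also off by about 1.5 cm; I kept it in the fit, and the knob's arc and later views agreed with the result.

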